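# Run a batch of clipper blades in the UV steriliser

## Task

Put every clipper blade on the grooming table into the pull-out tray of the UV steriliser, each lying flat on the tray floor and none on top of another, and push the tray fully home. Set the lamp-strength thumbwheel to three dots and the timer to 30 minutes, and when all that is done press the start button right down. Leave the spray bottle, brush and comb where they are.

Things in the scene. Friction and masses are not known exactly. Their poses are not given: they have to be found in the camera images.
- steriliser: UV tool steriliser: fixed white box 240 (x) x 260 wide (y), 115 high to the black fascia on the front half of its top; rear half a lamp hood 14 higher. Origin: centre of its underside; x points from the front (tray) to the back, y to its left, z up. Controls in a row on the fascia, 60 behind the front face: timer (78 to +y), lamp wheel (middle), start button (82 to -y).
- tray (a joint): pull-out steel tray in the front, slide in m: 0 = fully home, 0.165 = fully out; moves along the steriliser's -x to open, about 2 N friction plus light damping, stays where left. Starts shut or up to 40 mm ajar.
- tray_floor (a point): centre of the tray's inner floor (22 above the table), moves with it, axes as the steriliser's. Inside 150 (x) by 200 (y); side and rear walls 4 thick, 28 high above this floor; front panel 12 thick, 252 wide, its top 90 above the table. Fully out, the whole floor is clear of the box, its rear edge 15 in front of the box's face.
- tray_handle (a point): middle of the round steel bar handle on the tray's front panel, moves with the tray; the bar is 10 thick, 100 long along the steriliser's y, stands 35 in front of the panel, 74 above the table (41 below the fascia).
- lamp_wheel (a joint): lamp-strength thumbwheel, rad, 0 to 3.5: knurled grey edge wheel, radius 28, 18 wide, in a slot 56 x 22 in the fascia, axle along the steriliser's y, top 9 sticking out. Pushing its top to the back (+x) increases it. Rows of 1 to 4 white dots across the rim: n dots are level with the white index lines beside the slot at 0.7 n rad (three: 2.1). Light friction (0.5 N at the rim), stays where left.
- wheel_top (a point): highest point of the lamp wheel's rim, at the index lines, 9 above the fascia (124 above the table); fixed to the box, axes as the steriliser's.
- timer (a joint): timer knob, rad, 0 to 5.236 (0 to 60 min over 300 degrees), grows clockwise seen from above; ticks on the fascia every 5 min (0.436 rad), longer at 0, 15, 30, 45, 60, a dot outside the zero tick. 30 min = 2.618 rad, pointer straight to the back of the steriliser. 0.03 N m friction, stays where left.
- timer_grip (a point): on the timer's axis, 19 above the fascia, inside its grip bar; turns with it, x along the bar to the pointer (white line) end. Grip bar 42 long, 13 wide, 7 to 27 above the fascia, on a round skirt of radius 21, 6 high.
- start (a joint): steel start push button, travel in m: 0 = up, 0.006 = fully down (about 4 N), springs back.
- start_top (a point): centre of the start button's top (18 above the fascia when up); button radius 12, in a black collar of radius 20.
- spray_bottle: white spray bottle, 68 diameter, 206 high, bystander; origin at the centre of its foot.
- slicker_brush: wooden slicker brush lying bristles down, head 50 x 85, handle 100 long along its -x, 26 high, bystander; origin under the head's centre.
- steel_comb: steel comb 190 long along its x, 8 high, lying flat, bystander; origin under its middle.
- blade1: steel detachable clipper blade, 34 (x, teeth at +x) by 46 (y) by 14 high with its hump, about 70 g; its lowest 6 mm is a plain 34 x 46 plate. Origin: centre of the plate in x and y, at half of its 14 mm height. Starts flat on the table. All blades are alike; two to four of the four are present (None if absent).
- blade2: steel detachable clipper blade, 34 (x, teeth at +x) by 46 (y) by 14 high with its hump, about 70 g; its lowest 6 mm is a plain 34 x 46 plate. Origin: centre of the plate in x and y, at half of its 14 mm height. Starts flat on the table. All blades are alike; two to four of the four are present (None if absent).
- blade3: steel detachable clipper blade, 34 (x, teeth at +x) by 46 (y) by 14 high with its hump, about 70 g; its lowest 6 mm is a plain 34 x 46 plate. Origin: centre of the plate in x and y, at half of its 14 mm height. Starts flat on the table. All blades are alike; two to four of the four are present (None if absent).
- blade4: steel detachable clipper blade, 34 (x, teeth at +x) by 46 (y) by 14 high with its hump, about 70 g; its lowest 6 mm is a plain 34 x 46 plate. Origin: centre of the plate in x and y, at half of its 14 mm height. Starts flat on the table. All blades are alike; two to four of the four are present (None if absent).
Not all that is in view belongs to the job. What is shaped like the blade1 but green or purple is not meant.

How it is judged:
By the outcome, as a careful person would: the job done as asked, in the order asked, and still so for the second after the job is handed in, with the robot touching nothing.
Of blade1, blade2, blade3, blade4 only 2 to 4 are there at a start; the rules pass over those that are not, and their reading is None.
At some moment in a run one of blade1, blade2, blade3, blade4 may be knocked a few centimetres aside while the robot is not near it.
Once in a run the grip may slacken for a moment while it holds something.
It also fails if it takes over 210 s, if anything falls off the work surface, if the arm or the gripper's body presses on something with over 40 N, if the wrist force passes 120 N, or if a joint passes its speed limit or range.

## Robot

A 6-joint arm with a two-finger parallel gripper is mounted at the origin on the work surface. World frame = base frame: x ahead of the robot, y to its left, z up, the work surface at z = 0. Lengths are in m, angles in rad, forces in N, time in s.
With the tool pointing down it reaches from about 0.225 to 0.875 m from the base axis. Payload 3.4 kg.
Tool frame: the origin (TCP) lies between the finger pads; the fingertips stand 17 mm ahead of it and the grasp point (between the pads) lies 2 mm behind it; y points along the fingers, z is the direction in which the jaws open and shut, and the axes are right-handed (so a half turn about y gives the same grasp; the last joint's range is limited). The gripper opens to 85 mm and grips with 20 to 120 N. Pads are 22 mm wide; open, the fingers measure 114 mm over their backs; the gripper's body (76 mm by 85 mm) begins 54 mm behind the grasp point. The pads swing forward as they close: fully open they stand 13 mm farther back than shut.
Start: joints at [-1.376, 0.276, 1.505, -0, 1.361, -0.121], TCP at [0.179, -0.547, 0.248] pointing down, gripper open.
Joint ranges: [-2.89, 2.89], [-0.75, 2.08], [0.22, 2.7], [-1.18, 4.32], [0.11, 2.71], [-2.7, 2.7]. Speed limits (rad/s): [2.57, 2.57, 3.14, 3.14, 3.14, 3.14].

## Interface

Orientations are given as a unit quaternion [w, x, y, z].
In Python, from rig import manip, get_image, camera_model, sign_off, spot_in, silhouettes, spot_point gives the robot as it stands.
- The arm moves only by the tool jog_arm, never from a script. Its argument "targets" is a list of rows, each a list of 3 entries, a list of its own where there are three numbers: the finger opening in m, from 0 to 0.0854, then the shift along the world's x, y, z in m, then the turn about the world's z in rad. In form: [[claw, [x, y, z], spin], ...]. A call has 1 to 10 rows; each row shifts and turns the commanded pose from where the row before left it; what a row does not reach is not made up. A row lasts 1/8 s, in which the tool goes at most 62.5 mm and 10.7 degrees, less where a joint would pass 70% of its speed; a pose out of reach is approached as far as the arm can. A call with a gripper value outside its range is refused whole. The fingers move at their own pace and stop on an object; "force" is the grip in N (left out, the last holds). Time passes only in rows, so rows that do not move let the fingers close. It gives the time, the measured TCP pose, the force and the opening at its end, in the units of the state.
- manip.get_state(): the state, without advancing time (a new reading comes with each control period).
- get_image(name): name is "scene" or "top"; returns (picture, depth): 480x640x3 uint8, red, green, blue; 480x640 float32, m along the optical axis (not along the pixel's ray), 0 where there is no reading.
- camera_model(name): a dict with "mtx" (3x3 intrinsics, pixels), "distortion" ([k1, k2, p1, p2, k3] as OpenCV has them; the pictures are not rectified), "world_from_camera" (4x4, takes a point from camera to world coordinates). Camera axes: x right, y up, looking along -z (the intrinsics and any distortion apply to the point x, -y, -z); pixel columns grow to the right and rows downward; lengths in m; the calibration is good to about 2 mm. A picture is of the moment at which its call begins. camera_model takes no time and is no camera call.
- sign_off(): hands the job in, once; it reports no verdict.
Trained networks look in the newest picture that a camera, given by its name, has taken for a name from the list of things; names that differ only in an ending like _2 or _b are one class to them, and where a whole thing is asked for, a point or a joint stands for the part that bears it (a point fixed in the world has none). Each returns a list of dicts, best first, with "score" (0 to 1); they miss things now and then, are a little off and sometimes report something else, mostly with a low value. They report only what shows in the picture. A call takes as long as a camera call. They do not tell look-alikes from the thing itself.
- spot_in(name, camera): "position" ([column, row] in pixels, amid what is visible of it).
- silhouettes(name, camera): "mask" (480x640 bool, what is visible of it) and "position" ([column, row] in pixels, amid what is visible of it).
- spot_point(name, camera): "position" ([column, row] in pixels: a listed point, or the origin of a listed thing).
The state is a dict: "clock": time; "qpos": joint angles; "qd": joint speeds; "effort": joint torques, N m; "position": TCP position; "ee_rot": TCP orientation; "contact_force": force on the tool from outside, world axes, zero at the start; "moment": the same for the moment, N m; "width": finger opening in m.
Only numpy, scipy, OpenCV 4.12 (cv2) and the standard library are available. Lean on these libraries where they do the work, as an engineer would, in place of code of your own. Each camera call takes 0.05 s, during which the arm holds its last target.

## Working session

There is one attempt and no reset: what is moved stays moved. The work goes in short steps, Python scripts to look and compute and a tool call to move; the robot and the scene stay as the last step left them, time stands still between calls to the robot, and variables do not carry over. Pictures are saved under pics/ and viewed, and the job is handed in when it is done.

Besides the shell and the picture viewer there is one more tool, called as a command line: name --argument value ..., lists and objects as JSON in quotes. jog_arm: Moves the arm, as the interface text tells. Its arguments: {"type":"object","properties":{"targets":{"type":"array","items":{"type":"array"}},"force":{"type":"number"}},"required":["targets"]}

```bash
ls; mkdir -p pics
cat > h.py <<'E'
import numpy as np, cv2
from rig import manip, get_image, camera_model, sign_off, spot_in, silhouettes, spot_point
def save(n,img): cv2.imwrite('pics/'+n,cv2.cvtColor(img,cv2.COLOR_RGB2BGR))
def ray(cam,px):
    m=camera_model(cam); K=np.array(m['mtx']); d=np.array(m['distortion']); T=np.array(m['world_from_camera'])
    u=cv2.undistortPoints(np.array(px,float).reshape(-1,1,2),K,d).reshape(-1,2)
    v=np.c_[u[:,0],-u[:,1],-np.ones(len(u))]
    return T[:3,3], v@T[:3,:3].T
def at_z(cam,px,z):
    o,v=ray(cam,px); s=(z-o[2])/v[:,2]; return o+v*s[:,None]
def at_d(cam,px,dep):
    o,v=ray(cam,px); px=np.array(px,float).reshape(-1,2).round().astype(int)
    return o+v*dep[px[:,1],px[:,0]][:,None]
def proj(cam,P):
    m=camera_model(cam); K=np.array(m['mtx']); d=np.array(m['distortion']); T=np.array(m['world_from_camera'])
    p=(np.array(P,float).reshape(-1,3)-T[:3,3])@T[:3,:3]
    q=p*[1,-1,-1]
    return cv2.projectPoints(q.reshape(-1,1,3),np.zeros(3),np.zeros(3),K,d)[0].reshape(-1,2)
E
python3 - <<'E'
from h import *
for c in('scene','top'):
    im,d=get_image(c); save(c+'0.png',im); np.save(c+'0.npy',d); m=camera_model(c); print(np.round(m['world_from_camera'],3),np.round(m['mtx'],1),m['distortion'])
    for n in('blade1','steriliser','tray_floor','tray_handle','wheel_top','timer_grip','start_top'):
        for r in spot_point(n,c): print(c,n,np.round(r['position'],1),round(r['score'],2))
print(manip.get_state())
E
```

```text
pics
[[-0.119 -0.84   0.529  0.989]
 [ 0.993 -0.092  0.077 -0.045]
 [-0.016  0.535  0.845  0.898]
 [ 0.     0.     0.     1.   ]] [[453.    0.  323.5]
 [  0.  453.  236.2]
 [  0.    0.    1. ]] [-0.03806501  0.          0.          0.          0.        ]
scene blade1 [300.9 231.3] 0.79
scene blade1 [225. 270.] 0.76
scene blade1 [188.9 253.4] 0.69
scene blade1 [220.3 312.7] 0.59
scene blade1 [409.3 259.6] 0.54
scene steriliser [490.3 297.6] 0.92
scene tray_floor [475.6 262.5] 0.35
scene tray_handle [409.4 258.5] 0.68
scene wheel_top [475.6 263.8] 0.58
scene timer_grip [483.2 229.3] 0.54
scene start_top [472.8 298.3] 0.62
[[ 0.026  0.99  -0.135  0.378]
 [-1.     0.028  0.011 -0.094]
 [ 0.015  0.135  0.991  1.24 ]
 [ 0.     0.     0.     1.   ]] [[541.8   0.  312.1]
 [  0.  541.8 240. ]
 [  0.    0.    1. ]] [0.05156897 0.         0.         0.         0.        ]
top blade1 [402.6 286.7] 0.85
top blade1 [404.  201.1] 0.74
top blade1 [456.1 258.4] 0.73
top blade1 [415.2 240. ] 0.7
top blade1 [345.6 293.8] 0.54
top steriliser [159.1 236.9] 0.56
top tray_handle [230.2 254.2] 0.62
top tray_handle [159.6 272.5] 0.46
top wheel_top [167.3 236.5] 0.76
top timer_grip [160.8 275. ] 0.89
top start_top [155.3 239. ] 0.69
top start_top [179.1 193.8] 0.45
{'clock': 0.8, 'qpos': array([-1.37600185e+00,  2.75874716e-01,  1.50489014e+00, -1.82607218e-06,
        1.36069412e+00, -1.20976359e-01]), 'qd': array([ 1.35484396e-03, -4.07055983e-05, -1.31839834e-03,  2.51902337e-03,
       -2.20599530e-05, -5.45876140e-04]), 'effort': array([ 1.10621040e-03, -4.16585076e+01, -2.46090764e+01, -2.17149627e-04,
       -1.35305336e-04,  8.31627673e-07]), 'position': array([ 0.17857991, -0.5466029 ,  0.24834638]), 'ee_rot': array([-0.11117984,  0.11117761, -0.69826449,  0.69835899]), 'contact_force': array([-0.09127051,  0.12682948, -0.07798979]), 'moment': array([-0.02962063,  0.00482744, -0.03326187]), 'width': 0.08550149873815681}
```

View pics/scene0.png

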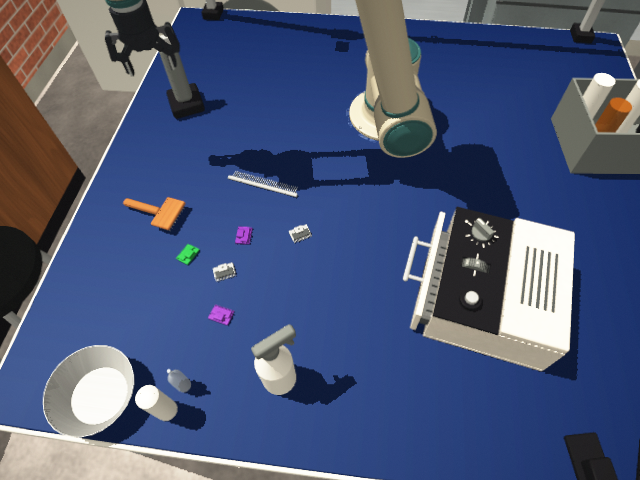

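View pics/top0.png

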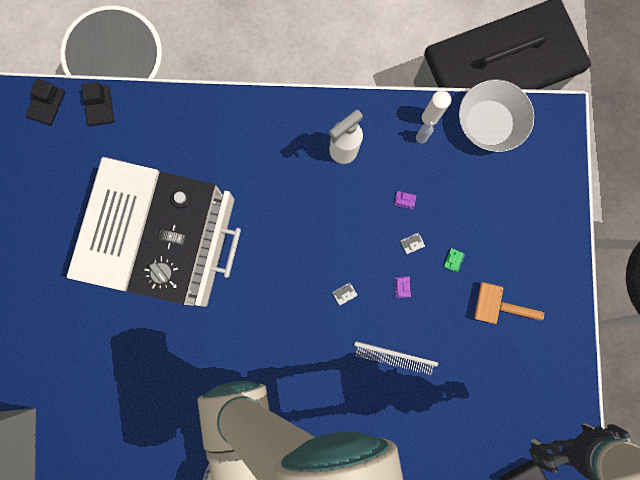

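Run:
```python
from h import *
im=cv2.cvtColor(cv2.imread('pics/top0.png'),cv2.COLOR_BGR2RGB)
a=cv2.resize(im[180:310,325:475],(750,650)[:2],interpolation=cv2.INTER_CUBIC)[:600]
save('top0a.png',cv2.resize(im[180:310,325:475],(690,598),interpolation=cv2.INTER_CUBIC))
save('top0b.png',cv2.resize(im[150:312,60:250],(700,597),interpolation=cv2.INTER_CUBIC))
d=np.load('top0.npy')
for p in [(345,294),(412,243),(175,197),(172,236),(160,272),(234,252),(110,225),(204,250),(230,195),(300,250),(130,165),(190,270)]: print(p,np.round(at_d('top',[p],d),4))
```

```text
(345, 294) [[ 0.4244 -0.1848  0.0118]]
(412, 243) [[ 0.5445 -0.3357  0.0137]]
(175, 197) [[0.6094 0.1787 0.1378]]
(172, 236) [[0.5305 0.1843 0.1206]]
(160, 272) [[0.4539 0.1985 0.1413]]
(234, 252) [[0.5136 0.0706 0.0028]]
(110, 225) [[0.5495 0.3116 0.1224]]
(204, 250) [[0.5145 0.1359 0.0197]]
(230, 195) [[0.6322 0.0764 0.0681]]
(300, 250) [[ 0.5223 -0.0803  0.004 ]]
(130, 165) [[0.6753 0.2765 0.1321]]
(190, 270) [[0.4609 0.1431 0.1216]]
```

View pics/top0a.png

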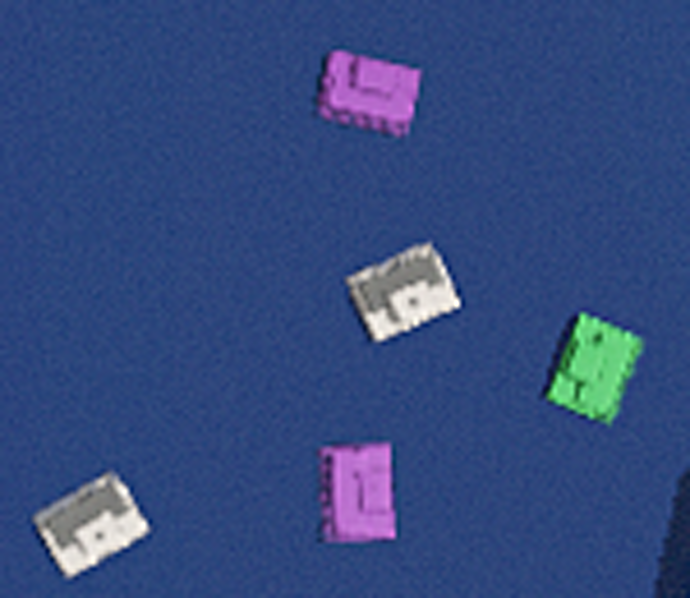

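View pics/top0b.png

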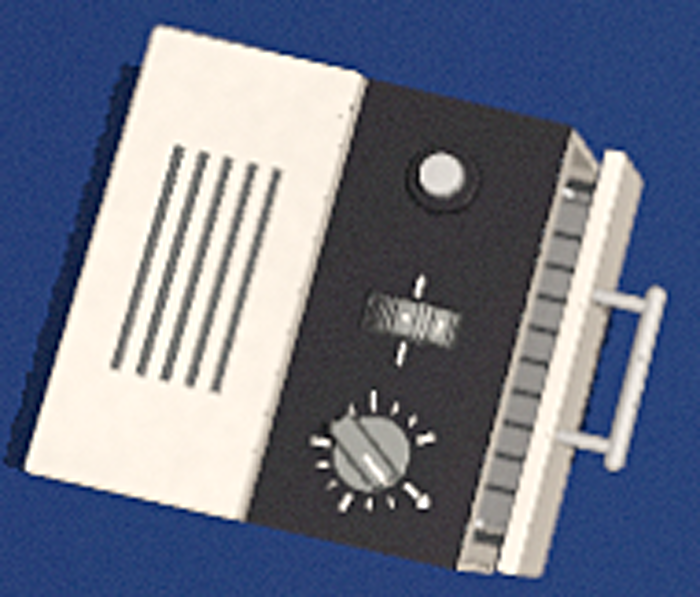

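```bash
cat > ster.py <<'E'
from h import *
from scipy.optimize import least_squares
def pts(cam,d):
    v,u=np.where(d>0); P=at_d(cam,np.c_[u,v],d); return np.c_[u,v],P
if __name__=='__main__':
    for c in('top','scene'):
        d=np.load(c+'0.npy'); px,P=pts(c,d)
        m=(P[:,2]>0.1)&(P[:,2]<0.15)&(P[:,0]>0.35)&(P[:,0]<0.78)&(P[:,1]>0.05)&(P[:,1]<0.42)
        r=cv2.minAreaRect(P[m][:,:2].astype(np.float32)); print(c,r,m.sum(),np.percentile(P[m][:,2],[2,25,50,75,98]))
        t=(P[:,0]>0.3)&(P[:,0]<0.6)&(P[:,1]<-0.1)&(P[:,1]>-0.3)
        print('table',np.median(P[t][:,2]))
E
python3 ster.py
python3 - <<'E'
from h import *
from rig import *
from scipy.spatial.transform import Rotation as R
s=manip.get_state(); w,x,y,z=s['ee_rot']; print(R.from_quat([x,y,z,w]).as_matrix().round(3))
for c in('top','scene'):
    get_image(c)
    for r in silhouettes('blade1',c):
        v,u=np.where(r['mask']); P=at_z(c,np.c_[u,v],0.010)
        print(c,round(r['score'],2),np.round(r['position']),len(u),cv2.minAreaRect(P[:,:2].astype(np.float32)))
    for n in('lamp_wheel','timer','start','tray_handle'):
        for r in silhouettes(n,c):
            print(c,n,round(r['score'],2),np.round(r['position'],1),r['mask'].sum())
E
```

```text
top ((0.5428751111030579, 0.24674475193023682), (0.24292311072349548, 0.26178085803985596), 78.45974731445312) 14907 [0.1109812  0.11554309 0.12563843 0.12943421 0.13434497]
table 0.00027328361733935935
scene ((0.5430392622947693, 0.24701866507530212), (0.2401171326637268, 0.26368117332458496), 78.34191131591797) 15608 [0.10786788 0.11517007 0.12649246 0.12924006 0.13308103]
table 1.2997207463394389e-05
[[-0.951  0.     0.311]
 [-0.311 -0.    -0.951]
 [ 0.    -1.     0.   ]]
top 0.83 [346. 294.] 287 ((0.4243096709251404, -0.18489480018615723), (0.032931137830019, 0.04637898877263069), 29.551881790161133)
top 0.73 [414. 242.] 267 ((0.5443844795227051, -0.33727049827575684), (0.03262920677661896, 0.044980213046073914), 28.129966735839844)
top 0.67 [453. 259.] 293 ((0.5076982378959656, -0.43174633383750916), (0.033815667033195496, 0.04631372541189194), 66.83560180664062)
top 0.62 [406. 201.] 265 ((0.6473135352134705, -0.31990087032318115), (0.04527360200881958, 0.03317917510867119), 78.81265258789062)
top 0.54 [404. 286.] 277 ((0.44398054480552673, -0.3160897195339203), (0.0455645248293
[... 462 characters left out ...]
79450226), (0.03974464535713196, 0.0459577813744545), 31.568164825439453)
scene 0.74 [222. 269.] 310 ((0.5475568771362305, -0.33648818731307983), (0.03942541778087616, 0.04818223416805267), 22.477937698364258)
scene 0.51 [244. 235.] 272 ((0.4487338960170746, -0.3125000596046448), (0.05006925016641617, 0.03665783256292343), 3.9482898712158203)
scene 0.47 [188. 256.] 240 ((0.5145601034164429, -0.4302681088447571), (0.03407036140561104, 0.04405133053660393), 69.63941192626953)
scene lamp_wheel 0.83 [475.4 264.4] 264
scene timer 0.82 [480.5 230.5] 376
scene timer 0.2 [429.3 272.1] 2270
scene start 0.65 [474.9 265.4] 249
scene start 0.59 [472.7 297.2] 162
scene tray_handle 0.95 [430.1 269.6] 2225
```

```bash
cat >> h.py <<'E'
YAW=np.radians(78.4); C=np.array([0.543,0.2469])
XS=np.array([np.cos(YAW),np.sin(YAW)]); YS=np.array([-XS[1],XS[0]])
def s2w(x,y,z=0): return np.r_[C+XS*x+YS*y,z]
def w2s(P): P=np.atleast_2d(P); q=P[:,:2]-C; return np.c_[q@XS,q@YS,P[:,2]]
E
python3 - <<'E'
from h import *
for c in('top','scene'):
    d=np.load(c+'0.npy'); v,u=np.where(d>0); P=at_d(c,np.c_[u,v],d); q=w2s(P)
    m=(q[:,2]>0.055)&(q[:,2]<0.1)&(abs(q[:,1])<0.14)&(q[:,0]<-0.123)&(q[:,0]>-0.26)
    qq=q[m]; h,e=np.histogram(qq[:,0],np.arange(-.26,-.12,.004)); print(c,list(zip(e.round(3),h)))
    hb=qq[(qq[:,0]<-.172)]; print(hb.mean(0),hb.min(0),hb.max(0))
print(at_z('top',[[232.6,252.6]],.079),w2s(at_z('top',[[232.6,252.6]],.079)))
im,_=get_image('top'); 
pp=[s2w(-.06,.078,.142),s2w(-.06,0,.124),s2w(-.06,-.082,.133),s2w(-.12,.13,.115),s2w(-.12,-.13,.115),s2w(.12,.13,.129),s2w(.12,-.13,.129)]
for c in('top','scene'):
    im,_=get_image(c); im=im.copy()
    for p in proj(c,pp): cv2.circle(im,tuple(int(round(a)) for a in p),1,(255,0,0),-1)
    print(proj(c,pp).round())
    crop=im[150:312,60:250] if c=='top' else im[200:370,400:590]
    save('chk_'+c+'.png',cv2.resize(crop,(700,600),interpolation=cv2.INTER_CUBIC))
E
```

```text
top [(np.float64(-0.26), np.int64(0)), (np.float64(-0.256), np.int64(0)), (np.float64(-0.252), np.int64(0)), (np.float64(-0.248), np.int64(0)), (np.float64(-0.244), np.int64(0)), (np.float64(-0.24), np.int64(0)), (np.float64(-0.236), np.int64(0)), (np.float64(-0.232), np.int64(0)), (np.float64(-0.228), np.int64(0)), (np.float64(-0.224), np.int64(0)), (np.float64(-0.22), np.int64(0)), (np.float64(-0.216), np.int64(0)), (np.float64(-0.212), np.int64(0)), (np.float64(-0.208), np.int64(0)), (np.float64(-0.204), np.int64(0)), (np.float64(-0.2), np.int64(0)), (np.float64(-0.196), np.int64(0)), (np.float64(-0.192), np.int64(45)), (np.float64(-0.188), np.int64(100)), (np.float64(-0.184), np.int64(90)), (np.float64(-0.18), np.int64(34)), (np.float64(-0.176), np.int64(14)), (np.float64(-0.172), np.int64(13)), (np.float64(-0.168), np.int64(15)), (np.float64(-0.164), np.int64(12)), (np.float64(-0.16), np.int64(13)), (np.float64(-0.156), np.int64(17)), (np.float64(-0.152), np.int64(405)), (np.float64(-0.148), np.int64(227)), (np.float64(-0.144), np.int64(225)), (np.float64(-0.14), np.int64(129)),
[... 1101 characters left out ...]
), (np.float64(-0.16), np.int64(15)), (np.float64(-0.156), np.int64(16)), (np.float64(-0.152), np.int64(181)), (np.float64(-0.148), np.int64(231)), (np.float64(-0.144), np.int64(225)), (np.float64(-0.14), np.int64(144)), (np.float64(-0.136), np.int64(0)), (np.float64(-0.132), np.int64(0)), (np.float64(-0.128), np.int64(0))]
[-0.1837325  -0.00437047  0.07791633] [-0.19004939 -0.05615866  0.07228677] [-0.17210385  0.05288972  0.08240712]
[[0.50390246 0.06343281 0.079     ]] [[-0.18758157  0.00140778  0.079     ]]
[[157. 272.]
 [170. 236.]
 [179. 197.]
 [183. 304.]
 [215. 183.]
 [ 65. 277.]
 [101. 155.]]
[[485. 226.]
 [477. 262.]
 [472. 297.]
 [456. 206.]
 [433. 315.]
 [575. 231.]
 [570. 351.]]
```

View pics/chk_top.png

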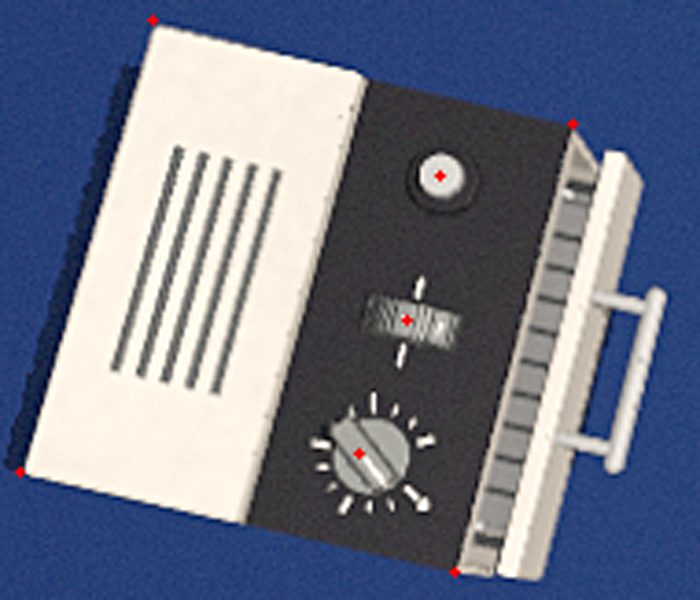

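View pics/chk_scene.png

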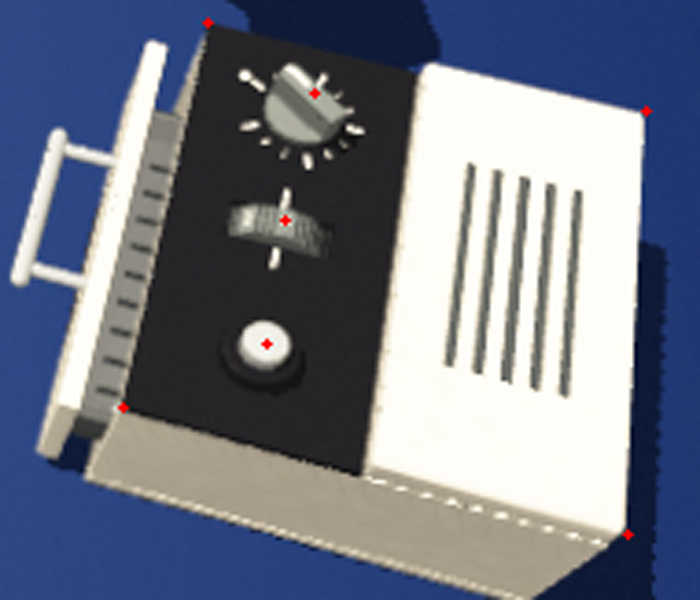

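jog_arm --targets '[[0.026,[0.0204,0.0381,0],0.164],[0.026,[0.0204,0.0381,0],0.164],[0.026,[0.0204,0.0381,0],0.164],[0.026,[0.0204,0.0381,0],0.164],[0.026,[0.0204,0.0381,0],0.164],[0.026,[0.0204,0.0381,0],0.164],[0.026,[0.0204,0.0381,0],0.164],[0.026,[0.0204,0.0381,0],0.164]]'

```text
clock: 2.55
position: [0.3423, -0.2406, 0.2485]
ee_rot: [0.515, -0.515, 0.484, -0.485]
contact_force: [1.0, -0.3, 0.2]
width: 0.0262
```

jog_arm --targets '[[0.026,[0.0204,0.0381,0],0.164],[0.026,[0.0204,0.0381,0],0.164],[0.026,[0.0204,0.0381,0],0.164],[0.026,[0.0204,0.0381,0],0.164],[0.026,[0.0204,0.0381,0],0.164],[0.026,[0.0204,0.0381,0],0.164],[0.026,[0.0204,0.0381,0],0.164],[0.026,[0.0204,0.0381,0],0.164],[0.026,[0,0,0],0]]'

```text
clock: 3.68
position: [0.5061, 0.0653, 0.2481]
ee_rot: [0.704, -0.703, 0.07, -0.07]
contact_force: [0.9, -0.2, 0.0]
width: 0.0261
```

jog_arm --targets '[[0.026,[-0.0007,-0.0017,-0.04],0],[0.026,[0,0,-0.04],0],[0.026,[0,0,-0.025],0],[0.026,[0,0,0],0]]'

```text
clock: 4.18
position: [0.5023, 0.0605, 0.1417]
ee_rot: [-0.703, 0.704, -0.074, 0.07]
contact_force: [0.9, 0.1, 0.4]
width: 0.0258
```

```bash
cat >> h.py <<'E'
def st():
    from scipy.spatial.transform import Rotation as R
    s=manip.get_state(); w,x,y,z=s['ee_rot']; M=R.from_quat([x,y,z,w]).as_matrix()
    print('t',round(s['clock'],2),'pos',s['position'].round(4),'s',w2s(s['position'])[0].round(4),'jaw',round(float(np.degrees(np.arctan2(M[1,2],M[0,2]))),1),'w',round(s['width'],4),'F',s['contact_force'].round(1),'q6',round(s['qpos'][5],2))
E
python3 - <<'E'
from h import *
st()
for c in('top','scene'):
    im,_=get_image(c); 
    crop=im[150:312,100:290] if c=='top' else im[180:350,330:520]
    save('hd_'+c+'.png',cv2.resize(crop,(700,600),interpolation=cv2.INTER_CUBIC))
E
```

```text
t 4.17 pos [0.5023 0.0605 0.1417] s [-0.1908  0.0024  0.1417] jaw 78.4 w 0.0258 F [0.9 0.1 0.4] q6 -1.38
```

View pics/hd_scene.png

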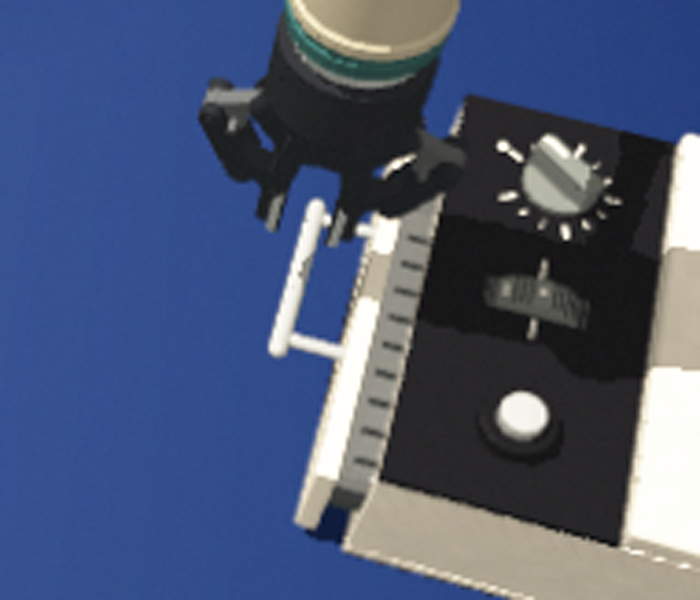

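jog_arm --targets '[[0.026,[0.0008,0.0037,0],0],[0.026,[0,0,-0.02],0],[0.026,[0,0,0],0]]'

```text
clock: 4.65
position: [0.5047, 0.0651, 0.1234]
ee_rot: [0.704, -0.703, 0.072, -0.071]
contact_force: [-0.4, 0.8, -0.3]
width: 0.0261
```

Run:
```python
from h import *
st()
```

```text
t 4.65 pos [0.5047 0.0651 0.1234] s [-0.1857  0.001   0.1234] jaw 78.4 w 0.0261 F [-0.4  0.8 -0.3] q6 -1.38
```

jog_arm --targets '[[0.026,[-0.0003,-0.0013,-0.018],0],[0.026,[0,0,-0.018],0],[0.026,[0,0,-0.015],0],[0.026,[0,0,0],0]]'

```text
clock: 5.15
position: [0.5044, 0.0637, 0.0719]
ee_rot: [-0.703, 0.704, -0.072, 0.071]
contact_force: [-0.5, 0.9, 0.2]
width: 0.0258
```

jog_arm --targets '[[0.0,[0,0,0],0],[0.0,[0,0,0],0],[0.0,[0,0,0],0],[0.0,[0,0,0],0]]' --force 40

```text
clock: 5.65
position: [0.5053, 0.0639, 0.0729]
ee_rot: [0.704, -0.703, 0.071, -0.072]
contact_force: [0.7, 1.7, 3.5]
width: 0.0094
```

jog_arm --targets '[[0.0,[-0.0036,-0.0176,0],0],[0.0,[-0.0036,-0.0176,0],0],[0.0,[-0.0036,-0.0176,0],0],[0.0,[-0.0036,-0.0176,0],0],[0.0,[-0.0036,-0.0176,0],0],[0.0,[-0.0036,-0.0176,0],0],[0.0,[-0.0036,-0.0176,0],0],[0.0,[-0.0036,-0.0176,0],0],[0.0,[0,0,0],0]]'

```text
clock: 6.78
position: [0.476, -0.0793, 0.0731]
ee_rot: [-0.703, 0.704, -0.071, 0.072]
contact_force: [-1.3, -0.6, 6.4]
width: 0.0094
```

Run:
```python
from h import *
st()
```

```text
t 6.78 pos [ 0.476  -0.0793  0.0731] s [-3.33e-01  1.00e-04  7.31e-02] jaw 78.4 w 0.0094 F [-1.3 -0.6  6.4] q6 -1.68
```

jog_arm --targets '[[0.03,[0,0,0],0],[0.03,[0,0,0],0],[0.03,[0,0,0.03],0],[0.07,[0,0,0.05],0],[0.07,[-0.01,-0.021,0],-0.17],[0.07,[-0.01,-0.021,0],-0.17],[0.07,[-0.01,-0.021,0],-0.17],[0.07,[-0.01,-0.021,0],-0.17],[0.07,[-0.011,-0.021,0],-0.17],[0.07,[0,0,0],0]]'

```text
clock: 8.02
position: [0.4242, -0.1829, 0.152]
ee_rot: [-0.611, 0.612, -0.356, 0.355]
contact_force: [0.6, 0.3, -0.3]
width: 0.0698
```

Run:
```python
from h import *
st()
for c in('top','scene'):
    im,_=get_image(c); save('b1_'+c+'.png',im)
    for r in silhouettes('blade1',c):
        v,u=np.where(r['mask']); P=at_z(c,np.c_[u,v],0.010)
        print(c,round(r['score'],2),np.round(r['position']),len(u),im[r['mask']].mean(0).round(),cv2.minAreaRect(P[:,:2].astype(np.float32)))
```

```text
t 8.03 pos [ 0.4242 -0.1829  0.152 ] s [-0.4449  0.0299  0.152 ] jaw 29.7 w 0.0698 F [ 0.6  0.3 -0.3] q6 -1.08
top 0.79 [453. 260.] 275 [ 89. 191. 111.] ((0.5086843371391296, -0.43090447783470154), (0.032956067472696304, 0.045386165380477905), 68.00605010986328)
top 0.76 [398. 242.] 277 [171. 169. 165.] ((0.5409513115882874, -0.3049181401729584), (0.03410802409052849, 0.04581007361412048), 25.496625900268555)
top 0.61 [404. 199.] 271 [159.  90. 182.] ((0.6472586989402771, -0.3208913207054138), (0.04721920192241669, 0.03254084289073944), 80.01509094238281)
scene 0.86 [222. 316.] 330 [159.  76. 191.] ((0.6503217220306396, -0.31928980350494385), (0.04842197522521019, 0.03467169776558876), 74.43836975097656)
scene 0.79 [243. 233.] 240 [143.  63. 175.] ((0.4497590661048889, -0.3131857216358185), (0.04704391583800316, 0.034690845757722855), 2.0634090900421143)
scene 0.78 [189. 253.] 236 [ 55. 187.  80.] ((0.5136521458625793, -0.43117910623550415), (0.03515366464853287, 0.04283337667584419), 69.22615814208984)
scene 0.75 [300. 234.] 255 [155. 155. 151.] ((0.4297385513782501, -0.18373800814151764), (0.038237329572439194, 0.04582584276795387), 31.569326400756836)
scene 0.52 [236. 272.] 293 [153. 154. 152.] ((0.5438504219055176, -0.3055192530155182), (0.04002520069479942, 0.04590870812535286), 21.72317123413086)
scene 0.49 [480. 231.] 308 [141. 142. 131.] ((0.376548171043396, 0.238399475812912), (0.044524770230054855, 0.05514727532863617), 64.86736297607422)
```

View pics/b1_scene.png

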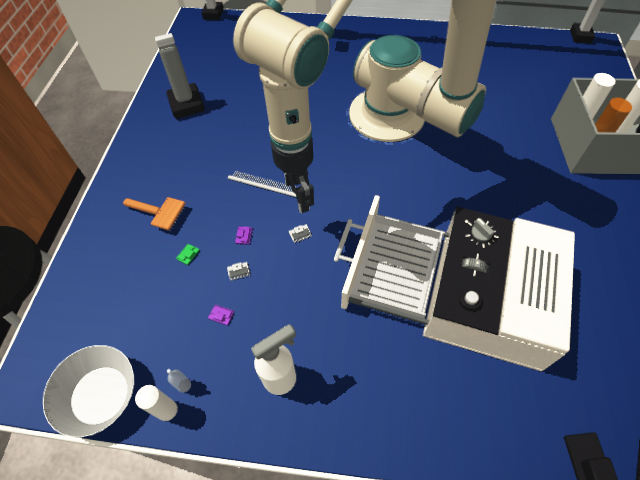

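jog_arm --targets '[[0.056,[0.0001,-0.002,-0.03],0],[0.056,[0,0,-0.03],0],[0.056,[0,0,-0.03],0],[0.056,[0,0,-0.025],0],[0.056,[0,0,0],0]]'

```text
clock: 8.85
position: [0.424, -0.1826, 0.0359]
ee_rot: [0.612, -0.612, 0.356, -0.353]
contact_force: [-0.3, -0.4, 0.9]
width: 0.056
```

Run:
```python
from h import *
st()
im,_=get_image('scene'); save('c1.png',cv2.resize(im[170:270,240:360],(720,600),interpolation=cv2.INTER_CUBIC))
```

```text
t 8.85 pos [ 0.424  -0.1826  0.0359] s [-0.4447  0.0302  0.0359] jaw 29.8 w 0.056 F [-0.3 -0.4  0.9] q6 -1.08
```

View pics/c1.png

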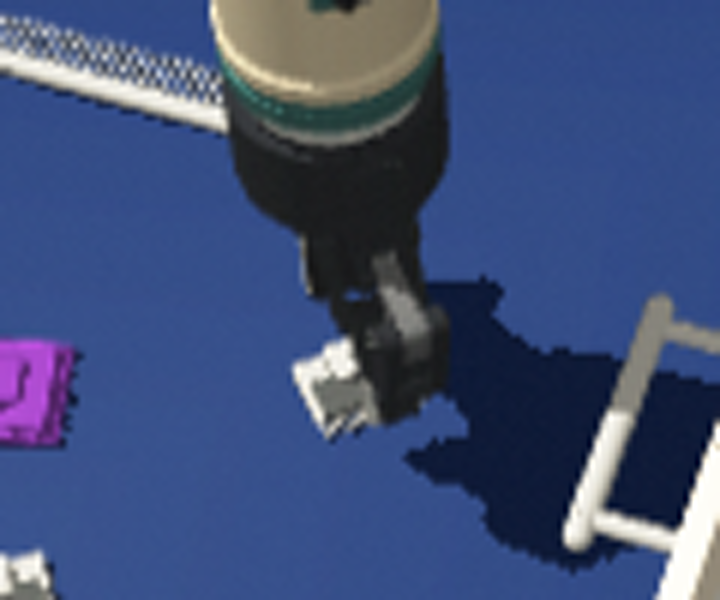

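Run:
```python
from h import *
s=manip.get_state(); p=s['position']; j=np.radians(29.8); J=np.array([np.cos(j),np.sin(j),0]); Y=np.array([-J[1],J[0],0])
tip=p-[0,0,.012]
pts=[tip+J*.028+Y*.011,tip+J*.028-Y*.011,tip+J*.042+Y*.011,tip+J*.042-Y*.011]
b=np.array([.4243,-.1849,.006]); 
pts+= [b+J*a*.017+Y*c*.023 for a in(1,-1) for c in(1,-1)]
im=cv2.imread('pics/c1.png')
for i,q in enumerate(proj('scene',pts)):
    q=(q+.5-[240,170])*6; cv2.circle(im,tuple(int(x) for x in q),4,(0,0,255) if i<4 else (0,255,0),-1)
cv2.imwrite('pics/c1b.png',im)
```

```text
(no output)
```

View pics/c1b.png

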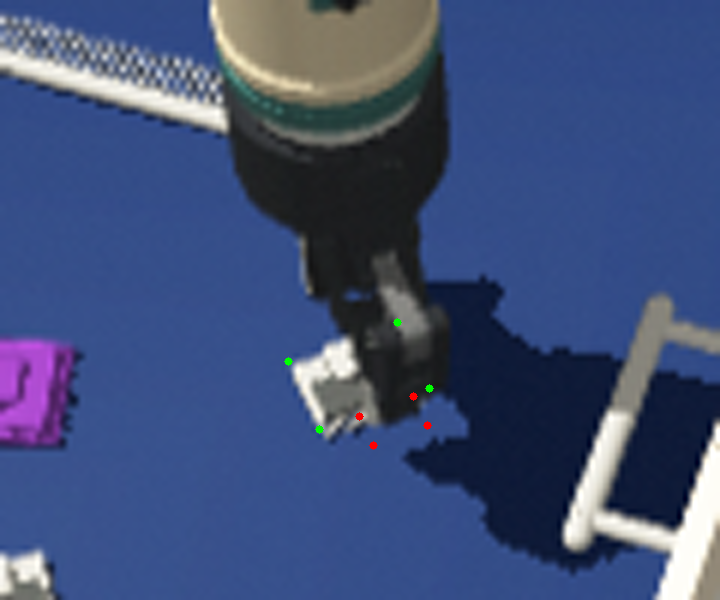

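jog_arm --targets '[[0.056,[0,-0.002,-0.008],0],[0.056,[0,0,-0.004],0],[0.056,[0,0,0],0]]'

```text
clock: 9.28
position: [0.4251, -0.1862, 0.0255]
ee_rot: [0.612, -0.612, 0.355, -0.355]
contact_force: [-0.6, 0.6, 0.1]
width: 0.0558
```

jog_arm --targets '[[0.056,[0,0,-0.004],0],[0.056,[0,0,0],0]]'

```text
clock: 9.52
position: [0.4249, -0.186, 0.0212]
ee_rot: [0.612, -0.612, 0.355, -0.355]
contact_force: [0.9, -0.6, -0.2]
width: 0.0561
```

jog_arm --targets '[[0.041,[0,0,0],0],[0.041,[0,0,0],0],[0.041,[0,0,-0.003],0],[0.041,[0,0,0],0]]'

```text
clock: 10.02
position: [0.4249, -0.186, 0.0181]
ee_rot: [0.612, -0.612, 0.355, -0.355]
contact_force: [0.1, -0.3, -0.3]
width: 0.0411
```

jog_arm --targets '[[0.041,[0,0,-0.002],0],[0.041,[0,0,0],0]]'

```text
clock: 10.28
position: [0.425, -0.186, 0.0161]
ee_rot: [0.612, -0.612, 0.355, -0.355]
contact_force: [0.2, 1.2, -0.1]
width: 0.0408
```

jog_arm --targets '[[0.02,[0,0,0],0],[0.02,[0,0,0],0],[0.02,[0,0,0],0],[0.02,[0,0,0.01],0],[0.02,[0,0,0.02],0],[0.02,[0,0,0],0]]' --force 50

```text
clock: 11.02
position: [0.4261, -0.1868, 0.0476]
ee_rot: [-0.612, 0.612, -0.354, 0.356]
contact_force: [0.8, -0.4, -0.9]
width: 0.0324
```

Run:
```python
from h import *
st()
im,_=get_image('scene'); save('c2.png',cv2.resize(im[170:270,240:360],(720,600),interpolation=cv2.INTER_CUBIC))
```

```text
t 11.03 pos [ 0.4261 -0.1868  0.0476] s [-0.4483  0.0273  0.0476] jaw 29.7 w 0.0324 F [ 0.8 -0.4 -0.9] q6 -1.08
```

View pics/c2.png

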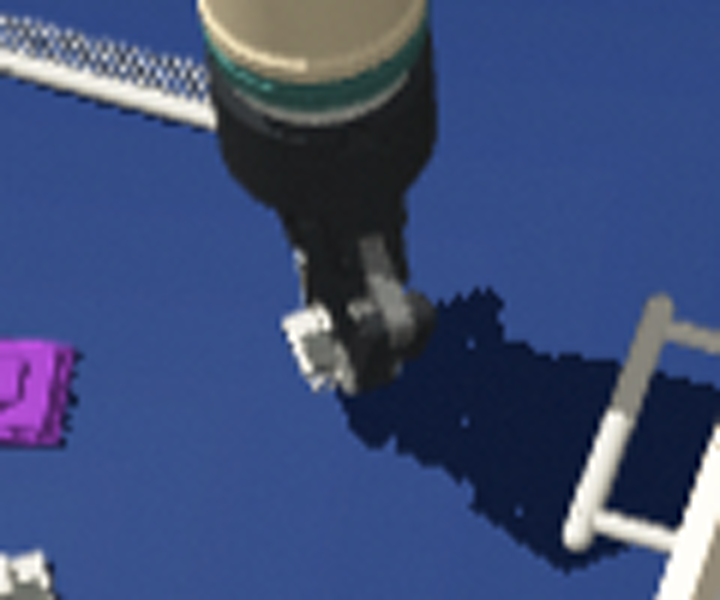

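jog_arm --targets '[[0.02,[0,0,0.04],0],[0.02,[0,0,0.04],0],[0.02,[0,0.02,0.03],0],[0.02,[0.005,0.037,0],0.17],[0.02,[0.005,0.037,0],0.17],[0.02,[0.005,0.037,0],0.17],[0.02,[0.005,0.037,0],0.17],[0.02,[0.006,0.037,0],0.17],[0.02,[0.006,0.037,0],0],[0.02,[0,0,0],0]]'

```text
clock: 12.32
position: [0.4567, 0.0578, 0.1554]
ee_rot: [0.704, -0.703, 0.071, -0.069]
contact_force: [-0.4, -0.6, -1.7]
width: 0.0322
```

Run:
```python
from h import *
st(); print(s2w(-.205,.045))
for c in('top','scene'):
    im,_=get_image(c)
    if c=='scene':save('c3.png',cv2.resize(im[150:330,330:540],(700,600),interpolation=cv2.INTER_CUBIC))
    for r in silhouettes('blade1',c):
        if np.ptp(im[r['mask']].mean(0))>20: continue
        v,u=np.where(r['mask']); P=at_z(c,np.c_[u,v],0.010)
        print(c,round(r['score'],2),np.round(r['position']),len(u),im[r['mask']].mean(0).round(),cv2.minAreaRect(P[:,:2].astype(np.float32)))
```

```text
t 12.32 pos [0.4567 0.0578 0.1554] s [-0.2026  0.0465  0.1554] jaw 78.6 w 0.0322 F [-0.4 -0.6 -1.7] q6 -1.4
[0.45769814 0.05513558 0.        ]
top 0.33 [178. 198.] 109 [213. 209. 203.] ((0.6365726590156555, 0.2000880390405655), (0.023449914529919624, 0.025286490097641945), 1.835534691810608)
scene 0.86 [236. 268.] 230 [162. 162. 156.] ((0.5413265228271484, -0.307818740606308), (0.03373420611023903, 0.043156784027814865), 34.03984451293945)
scene 0.83 [409. 217.] 356 [129. 129. 123.] ((0.3618810176849365, 0.07460537552833557), (0.040730640292167664, 0.06088169664144516), 79.4010238647461)
```

View pics/c3.png

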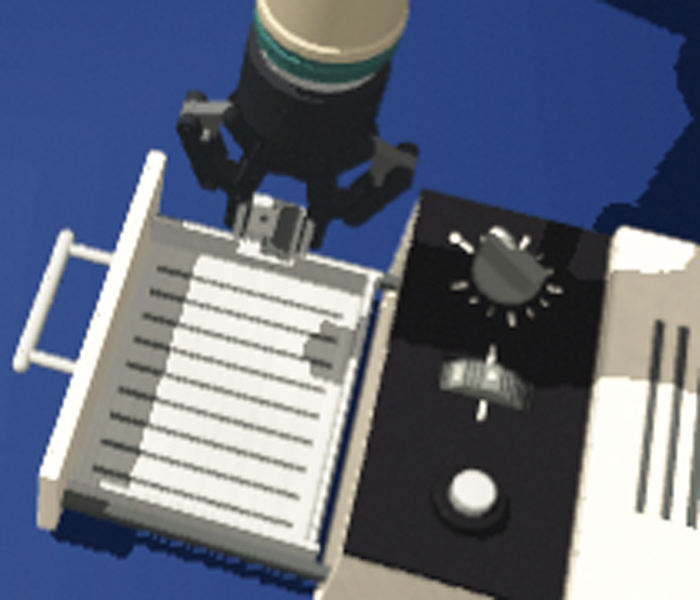

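jog_arm --targets '[[0.02,[0.001,-0.0025,-0.03],0],[0.02,[0,0,-0.03],0],[0.02,[0,0,-0.03],0],[0.02,[0,0,-0.02],0],[0.02,[0,0,0],0]]'

```text
clock: 13.15
position: [0.4567, 0.0524, 0.0451]
ee_rot: [-0.703, 0.704, -0.073, 0.07]
contact_force: [0.0, 0.6, -1.0]
width: 0.0322
```

jog_arm --targets '[[0.02,[0,0,-0.004],0],[0.02,[0,0,0],0]]'

```text
clock: 13.4
position: [0.4586, 0.0531, 0.0429]
ee_rot: [0.704, -0.703, 0.071, -0.072]
contact_force: [-0.6, -0.5, -0.9]
width: 0.0322
```

jog_arm --targets '[[0.02,[0,0,-0.003],0],[0.02,[0,0,0],0]]'

```text
clock: 13.65
position: [0.4581, 0.0534, 0.0395]
ee_rot: [0.704, -0.703, 0.071, -0.071]
contact_force: [-0.8, -0.1, -1.3]
width: 0.0322
```

jog_arm --targets '[[0.02,[0,0,-0.002],0],[0.02,[0,0,0],0]]'

```text
clock: 13.9
position: [0.4584, 0.0534, 0.0385]
ee_rot: [0.704, -0.703, 0.071, -0.071]
contact_force: [-2.4, 1.0, 11.0]
width: 0.0318
```

jog_arm --targets '[[0.042,[0,0,0],0],[0.046,[0,0,0],0],[0.046,[0,0,0.03],0],[0.046,[0,0,0.04],0],[0.06,[0,0,0.045],0],[0.06,[0.01,-0.03,0],-0.155],[0.06,[0.01,-0.045,0],-0.155],[0.06,[0.01,-0.045,0],-0.155],[0.06,[0.01,-0.045,0],-0.155]]'

```text
clock: 15.02
position: [0.4982, -0.1129, 0.1521]
ee_rot: [0.648, -0.647, 0.284, -0.284]
contact_force: [0.2, 0.7, -1.0]
width: 0.0601
```

jog_arm --targets '[[0.06,[0.01,-0.045,0],-0.155],[0.06,[0.01,-0.045,0],-0.15],[0.06,[0.011,-0.045,0],0],[0.06,[0.012,-0.045,0],0],[0.06,[0,0,0],0]]'

```text
clock: 15.65
position: [0.5418, -0.2951, 0.1515]
ee_rot: [-0.597, 0.597, -0.378, 0.379]
contact_force: [-0.8, 0.1, 0.3]
width: 0.0602
```

```bash
cat > bl.py <<'E'
from h import *
def blades(tag,zz=0.010):
  for c in('top','scene'):
    im,_=get_image(c); save(tag+'_'+c+'.png',im)
    for r in silhouettes('blade1',c):
        if np.ptp(im[r['mask']].mean(0))>25: continue
        v,u=np.where(r['mask']); P=at_z(c,np.c_[u,v],zz)
        print(c,round(r['score'],2),np.round(r['position']),len(u),im[r['mask']].mean(0).round(),cv2.minAreaRect(P[:,:2].astype(np.float32)))
import sys
if __name__=='__main__': st(); blades(sys.argv[1])
E
python3 bl.py d1
python3 - <<'E'
import cv2
im=cv2.imread('pics/d1_top.png'); cv2.imwrite('pics/d1z.png',cv2.resize(im[150:320,150:480],(792,408),interpolation=cv2.INTER_CUBIC))
E
```

```text
t 15.65 pos [ 0.5418 -0.2951  0.1515] s [-0.5312 -0.1078  0.1515] jaw 25.3 w 0.0602 F [-0.8  0.1  0.3] q6 -1.05
top 0.6 [241. 277.] 264 [154. 152. 148.] ((0.45719537138938904, 0.057390689849853516), (0.03375459834933281, 0.04355669766664505), 74.01902770996094)
top 0.55 [397. 243.] 228 [172. 169. 165.] ((0.5393655300140381, -0.3034457862377167), (0.03354934975504875, 0.04009263589978218), 23.364917755126953)
scene 0.67 [235. 271.] 264 [154. 155. 151.] ((0.5429201126098633, -0.30680084228515625), (0.036696095019578934, 0.044688574969768524), 19.2806339263916)
scene 0.66 [402. 248.] 275 [156. 156. 148.] ((0.4485107958316803, 0.05603742599487305), (0.034288130700588226, 0.048648759722709656), 79.2035140991211)
```

View pics/d1z.png

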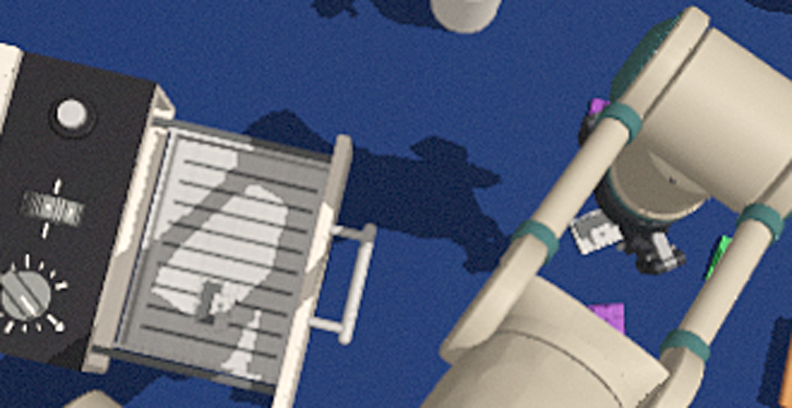

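View pics/d1_scene.png

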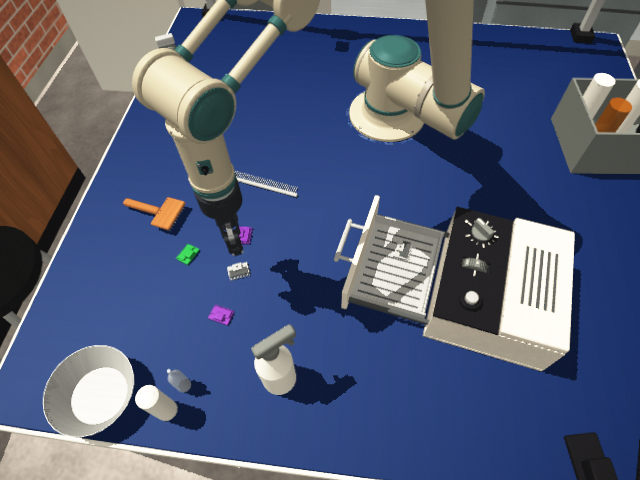

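jog_arm --targets '[[0.056,[-0.0005,-0.01,-0.03],0],[0.056,[0,0,-0.03],0],[0.056,[0,0,-0.03],0],[0.056,[0,0,-0.025],0],[0.056,[0,0,0],0]]'

```text
clock: 16.48
position: [0.5391, -0.2993, 0.0357]
ee_rot: [0.598, -0.598, 0.379, -0.375]
contact_force: [1.0, -0.3, 0.1]
width: 0.0559
```

Run:
```python
from h import *
st()
im,_=get_image('scene'); save('e1.png',cv2.resize(im[210:310,170:290],(720,600),interpolation=cv2.INTER_CUBIC))
```

```text
t 16.48 pos [ 0.5391 -0.2993  0.0357] s [-0.5358 -0.106   0.0357] jaw 25.5 w 0.0559 F [ 1.  -0.3  0.1] q6 -1.07
```

View pics/e1.png

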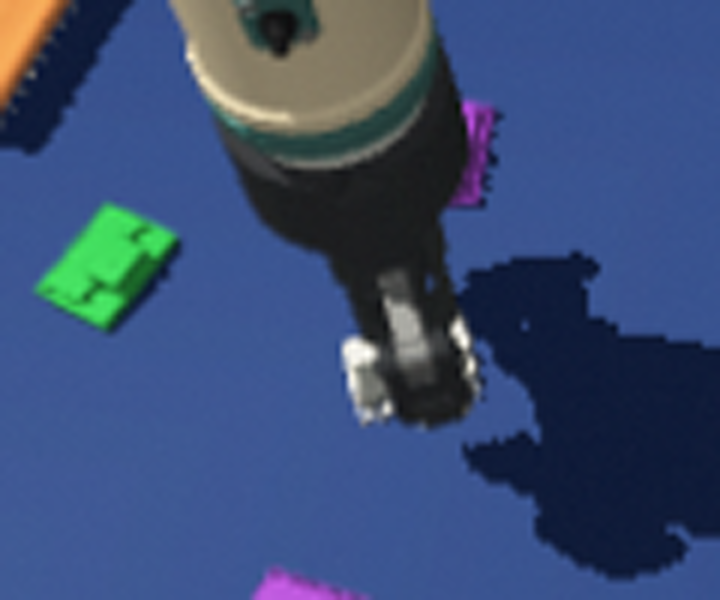

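jog_arm --targets '[[0.056,[0.002,-0.004,-0.006],0],[0.041,[0,0,0],0],[0.041,[0,0,0],0]]'

```text
clock: 16.9
position: [0.5429, -0.3059, 0.032]
ee_rot: [0.598, -0.598, 0.377, -0.378]
contact_force: [-0.6, 0.2, 0.5]
width: 0.0409
```

jog_arm --targets '[[0.041,[-0.001,0,-0.009],0],[0.041,[0,0,-0.005],0],[0.041,[0,0,0],0]]'

```text
clock: 17.27
position: [0.5411, -0.3053, 0.0165]
ee_rot: [0.598, -0.598, 0.378, -0.377]
contact_force: [-0.5, 1.0, -0.1]
width: 0.0408
```

Run:
```python
from h import *
st()
im,_=get_image('scene'); save('e2.png',cv2.resize(im[210:310,170:290],(720,600),interpolation=cv2.INTER_CUBIC))
```

```text
t 17.27 pos [ 0.5411 -0.3053  0.0165] s [-0.5413 -0.1091  0.0165] jaw 25.4 w 0.0408 F [-0.5  1.  -0.1] q6 -1.07
```

View pics/e2.png

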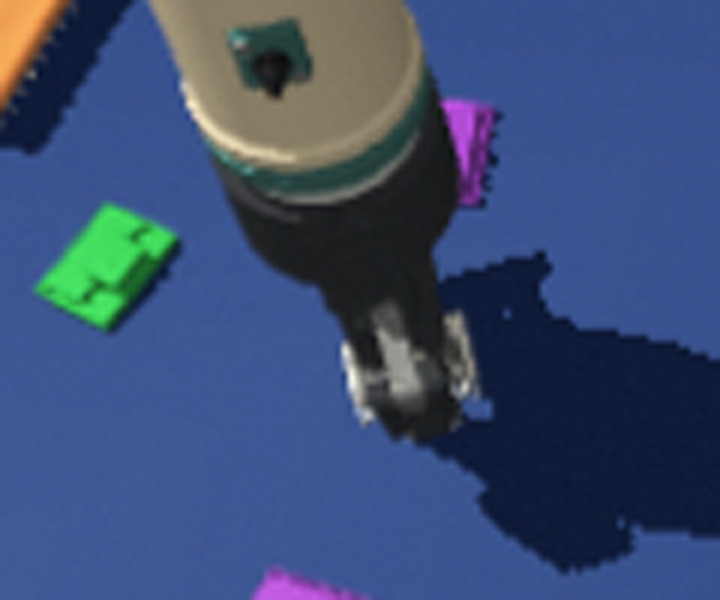

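jog_arm --targets '[[0.02,[0,0,0],0],[0.02,[0,0,0],0],[0.02,[0,0,0],0],[0.02,[0,0,0.01],0],[0.02,[0,0,0.04],0],[0.02,[0,0,0.04],0],[0.02,[0,0,0.05],0],[0.02,[0,0,0],0]]' --force 60

```text
clock: 18.32
position: [0.544, -0.3073, 0.1627]
ee_rot: [-0.598, 0.598, -0.374, 0.381]
contact_force: [0.4, 0.3, -0.9]
width: 0.0318
```

jog_arm --targets '[[0.02,[0.0005,0.04,0],0.155],[0.02,[0.0005,0.04,0],0.155],[0.02,[0.0005,0.04,0],0.155],[0.02,[0.0005,0.04,0],0.155],[0.02,[0.0005,0.04,0],0.155],[0.02,[0.0005,0.04,0],0.155],[0.02,[0.0005,0.04,0],0],[0.02,[0.0005,0.04,0],0],[0.02,[0,0.022,0],0],[0.02,[0,0,0],0]]'

```text
clock: 19.58
position: [0.5446, 0.0378, 0.1565]
ee_rot: [0.704, -0.704, 0.069, -0.068]
contact_force: [0.9, -0.4, -0.3]
width: 0.0317
```

Run:
```python
from h import *
st()
im,_=get_image('scene'); save('e3.png',im)
```

```text
t 19.57 pos [0.5446 0.0378 0.1565] s [-0.2045 -0.0437  0.1565] jaw 78.9 w 0.0317 F [ 0.9 -0.4 -0.3] q6 -1.44
```

View pics/e3.png

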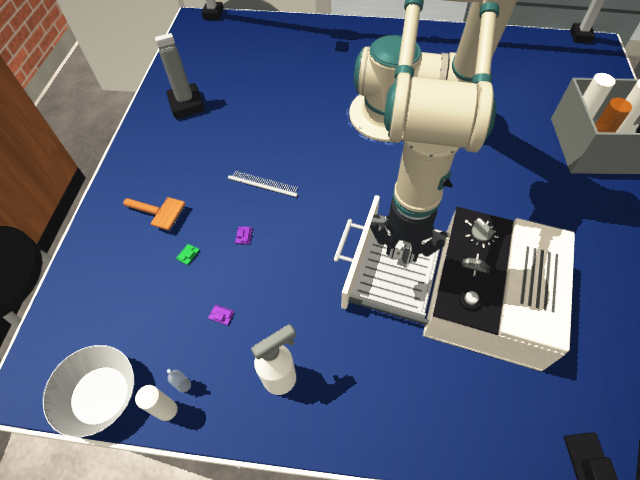

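jog_arm --targets '[[0.02,[0.001,0,-0.03],0],[0.02,[0,0,-0.03],0],[0.02,[0,0,-0.03],0],[0.02,[0,0,-0.02],0],[0.02,[0,0,0],0],[0.02,[0,0,-0.003],0],[0.02,[0,0,0],0]]'

```text
clock: 20.5
position: [0.5472, 0.036, 0.0451]
ee_rot: [0.704, -0.704, 0.069, -0.07]
contact_force: [0.7, 0.9, -1.0]
width: 0.0317
```

jog_arm --targets '[[0.02,[0,0,-0.002],0],[0.02,[0,0,0],0]]'

```text
clock: 20.75
position: [0.5467, 0.0364, 0.0426]
ee_rot: [0.704, -0.704, 0.069, -0.07]
contact_force: [-0.1, 0.9, -1.1]
width: 0.0316
```

jog_arm --targets '[[0.02,[0,0,-0.0025],0],[0.02,[0,0,0],0]]'

```text
clock: 21.0
position: [0.5464, 0.0365, 0.0397]
ee_rot: [0.704, -0.704, 0.07, -0.069]
contact_force: [-0.4, 0.2, 0.2]
width: 0.0317
```

jog_arm --targets '[[0.02,[0,0,-0.0015],0],[0.02,[0,0,0],0]]'

```text
clock: 21.25
position: [0.5465, 0.0365, 0.0395]
ee_rot: [0.704, -0.704, 0.069, -0.069]
contact_force: [-3.2, -0.2, 9.3]
width: 0.0317
```

Contact; release and rise, moving aside for a clear view.

jog_arm --targets '[[0.042,[0,0,0],0],[0.046,[0,0,0],0],[0.046,[0,0,0.03],0],[0.046,[0,0,0.04],0],[0.046,[0,0,0.05],0],[0.026,[-0.03,-0.04,0.03],0],[0.026,[-0.04,-0.05,0.03],0],[0.026,[-0.04,-0.05,0],0],[0.026,[-0.04,-0.05,0],0],[0.026,[0,0,0],0]]'

```text
clock: 22.5
position: [0.4006, -0.1481, 0.2148]
ee_rot: [-0.703, 0.704, -0.072, 0.072]
contact_force: [0.6, 1.6, -0.0]
width: 0.0259
```

```bash
python3 bl.py f1
python3 - <<'E'
import cv2
im=cv2.imread('pics/f1_top.png'); cv2.imwrite('pics/f1z.png',cv2.resize(im[150:320,60:310],(790,537),interpolation=cv2.INTER_CUBIC))
im=cv2.imread('pics/f1_scene.png'); cv2.imwrite('pics/f1y.png',cv2.resize(im[190:340,330:530],(790,592),interpolation=cv2.INTER_CUBIC))
E
```

```text
t 22.5 pos [ 0.4006 -0.1481  0.2148] s [-0.4155  0.06    0.2148] jaw 78.3 w 0.0259 F [ 0.6  1.6 -0. ] q6 -1.88
top 0.78 [249. 234.] 346 [177. 174. 169.] ((0.550515353679657, 0.036895908415317535), (0.038341376930475235, 0.049189236015081406), 78.61900329589844)
top 0.55 [242. 277.] 287 [130. 128. 125.] ((0.45591574907302856, 0.05657588690519333), (0.03304992988705635, 0.04666588827967644), 74.23370361328125)
scene 0.76 [391. 285.] 327 [175. 174. 166.] ((0.5405048727989197, 0.03799509257078171), (0.035294417291879654, 0.0494573637843132), 77.59135437011719)
scene 0.59 [403. 251.] 277 [125. 124. 117.] ((0.44848185777664185, 0.05593162775039673), (0.03450223430991173, 0.049982789903879166), 79.21002960205078)
```

View pics/f1z.png

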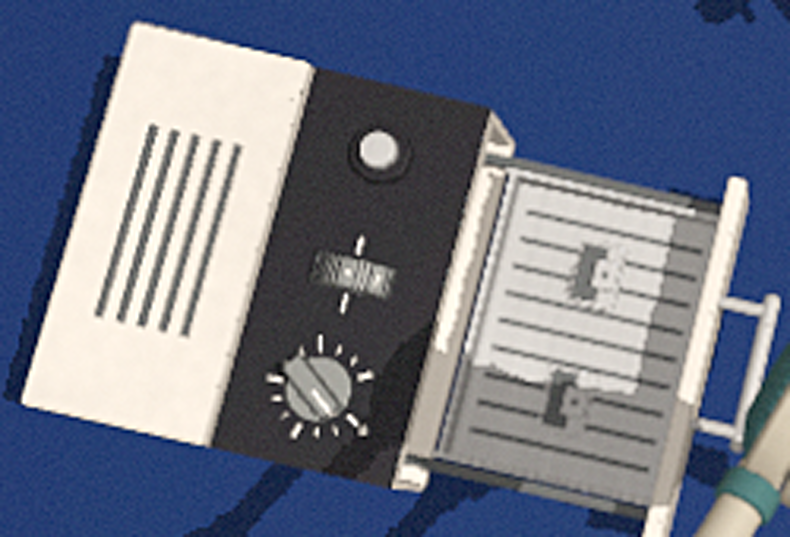

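View pics/f1y.png

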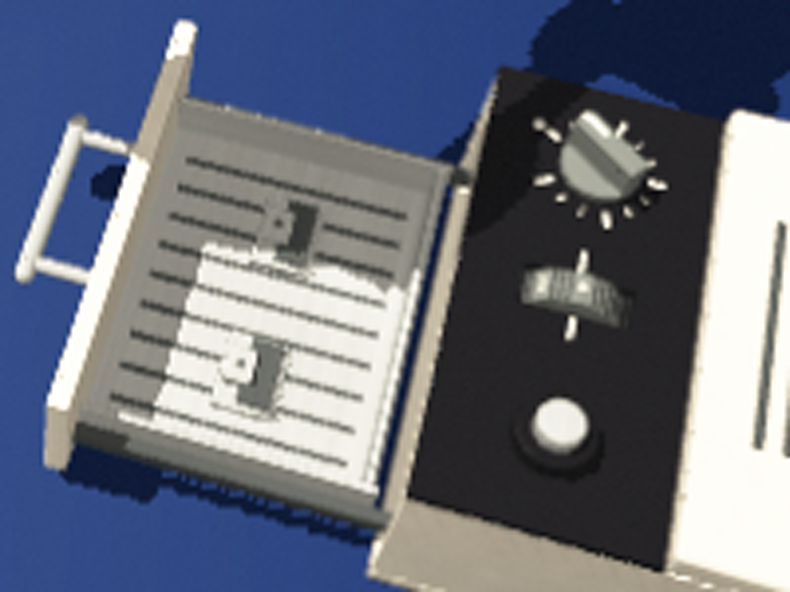

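View pics/f1_scene.png

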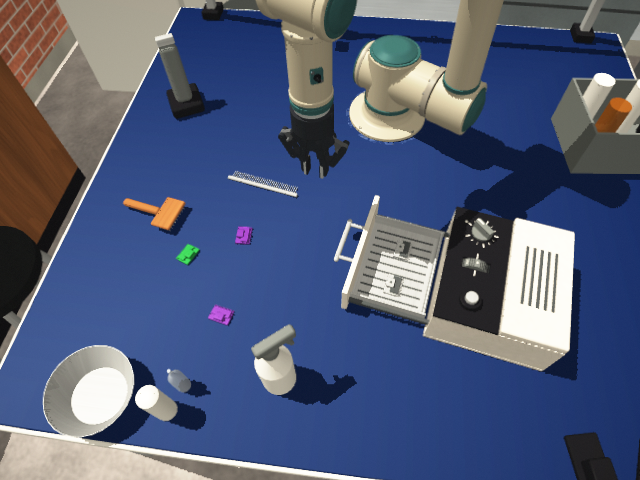

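jog_arm --targets '[[0.026,[0.038,0.034,-0.03],0],[0.026,[0.037,0.034,-0.03],0],[0.026,[0,0,-0.03],0],[0.026,[0,0,0],0]]'

```text
clock: 23.2
position: [0.4771, -0.0748, 0.1225]
ee_rot: [0.704, -0.703, 0.07, -0.066]
contact_force: [-1.0, 1.5, 0.3]
width: 0.0257
```

Run:
```python
from h import *
st()
```

```text
t 23.2 pos [ 0.4771 -0.0748  0.1225] s [-3.284e-01 -1.000e-04  1.225e-01] jaw 79.0 w 0.0257 F [-1.   1.5  0.3] q6 -1.68
```

jog_arm --targets '[[0.026,[-0.001,-0.004,0],0],[0.026,[0,0,0],0]]'

```text
clock: 23.45
position: [0.478, -0.082, 0.1262]
ee_rot: [-0.703, 0.704, -0.069, 0.071]
contact_force: [-0.2, 0.1, 0.2]
width: 0.0261
```

jog_arm --targets '[[0.026,[-0.001,0.0025,-0.018],0],[0.026,[0,0,-0.018],0],[0.026,[0,0,-0.017],0],[0.026,[0,0,0],0],[0.0,[0,0,0],0],[0.0,[0,0,0],0],[0.0,[0,0,0],0]]' --force 40

```text
clock: 24.32
position: [0.4768, -0.0794, 0.073]
ee_rot: [-0.703, 0.704, -0.069, 0.07]
contact_force: [-1.5, -0.7, 6.4]
width: 0.0094
```

jog_arm --targets '[[0.0,[0.002,0.0098,0],0],[0.0,[0.0033,0.0162,0],0],[0.0,[0.0033,0.0162,0],0],[0.0,[0.0033,0.0162,0],0],[0.0,[0.0033,0.0162,0],0],[0.0,[0.0033,0.0162,0],0],[0.0,[0.0033,0.0162,0],0],[0.0,[0.0033,0.0162,0],0],[0.0,[0.0033,0.0162,0],0],[0.0,[0.0025,0.0118,0],0]]'

```text
clock: 25.58
position: [0.5079, 0.0724, 0.073]
ee_rot: [-0.703, 0.704, -0.068, 0.07]
contact_force: [-0.7, -1.7, 5.9]
width: 0.0092
```

jog_arm --targets '[[0.0,[0.0012,0.0059,0],0],[0.0,[0.0006,0.003,0],0],[0.0,[0,0,0],0]]'

```text
clock: 25.95
position: [0.5098, 0.0815, 0.073]
ee_rot: [0.704, -0.703, 0.069, -0.07]
contact_force: [-0.5, 0.2, 5.5]
width: 0.0092
```

Run:
```python
from h import *
st()
```

```text
t 25.95 pos [0.5098 0.0815 0.073 ] s [-0.1687 -0.0007  0.073 ] jaw 78.7 w 0.0092 F [-0.5  0.2  5.5] q6 -1.35
```

jog_arm --targets '[[0.0,[0.0004,0.002,0],0],[0.0,[0.0004,0.002,0],0],[0.0,[0,0,0],0]]'

```text
clock: 26.32
position: [0.5099, 0.0824, 0.073]
ee_rot: [-0.702, 0.706, -0.068, 0.069]
contact_force: [-1.5, -10.2, 6.8]
width: 0.0094
```

jog_arm --targets '[[0.0,[0.0004,0.002,0],0],[0.0,[0,0,0],0]]'

```text
clock: 26.58
position: [0.5099, 0.0825, 0.073]
ee_rot: [-0.701, 0.707, -0.068, 0.068]
contact_force: [-3.4, -17.1, 8.3]
width: 0.0094
```

jog_arm --targets '[[0.0,[-0.0005,-0.0025,0],0],[0.024,[0,0,0],0],[0.024,[0,0,0],0],[0.024,[0,0,0.03],0],[0.024,[0,0,0.04],0],[0.024,[0,0,0.05],0],[0.0,[-0.05,-0.05,0.05],0],[0.0,[-0.05,-0.05,0.05],0],[0.0,[-0.05,-0.05,0],0],[0.0,[0,0,0],0]]'

```text
clock: 27.82
position: [0.3906, -0.0332, 0.2646]
ee_rot: [-0.703, 0.704, -0.071, 0.071]
contact_force: [-0.1, 0.4, -0.2]
width: -0.0001
```

```bash
cat > look.py <<'E'
from h import *
import sys
t=sys.argv[1]; st()
im,d=get_image('top'); np.save('t.npy',d); save(t+'t.png',cv2.resize(im[160:300,120:260],(600,600),interpolation=cv2.INTER_CUBIC))
im,d=get_image('scene'); np.save('s.npy',d); save(t+'s.png',cv2.resize(im[195:335,400:540],(600,600),interpolation=cv2.INTER_CUBIC))
for c in('t','s'):
    pass
a=cv2.imread('pics/'+t+'t.png');b=cv2.imread('pics/'+t+'s.png'); cv2.imwrite('pics/'+t+'.png',cv2.resize(np.hstack([a,b]),(800,400)))
for c,f in(('top','t.npy'),('scene','s.npy')):
    d=np.load(f); v,u=np.where(d>0); q=w2s(at_d(c,np.c_[u,v],d))
    m=(q[:,2]>0.084)&(q[:,2]<0.096)&(abs(q[:,1])<0.13)&(q[:,0]<-0.12)&(q[:,0]>-0.32)
    print(c,'panel x',np.percentile(q[m][:,0],[2,50,98]).round(4),m.sum())
E
python3 look.py g1
```

```text
t 27.82 pos [ 0.3906 -0.0332  0.2646] s [-0.305   0.093   0.2646] jaw 78.5 w -0.0001 F [-0.1  0.4 -0.2] q6 -1.63
top panel x [-0.1324 -0.1258 -0.1203] 604
scene panel x [-0.1317 -0.1262 -0.1204] 649
```

View pics/g1t.png

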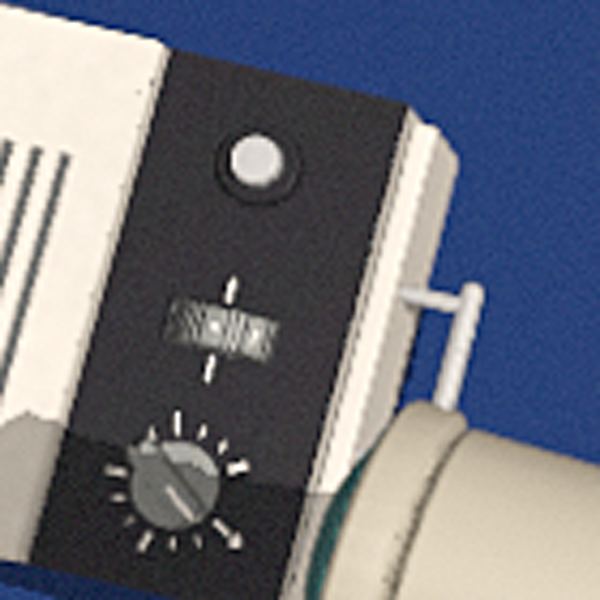

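View pics/g1s.png

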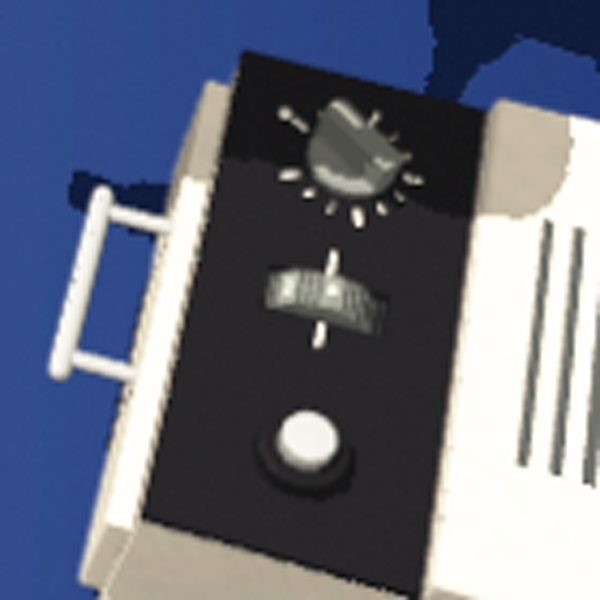

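```bash
cat > wheel.py <<'E'
from h import *
import sys
t=sys.argv[1]; out=[]
for c in('top','scene'):
    A=np.mean([get_image(c)[0].astype(float) for _ in range(8)],0).astype(np.float32)
    # rectified fascia patch about wheel: s coords, z=.122
    n=400; L=.032
    g=np.linspace(-L,L,n); X,Y=np.meshgrid(g,g)  # cols: x_s, rows: y_s
    P=np.array([s2w(-.06+a,-b,.121) for a,b in zip(X.ravel(),Y.ravel())])
    q=proj(c,P).astype(np.float32)
    o=cv2.remap(A,q[:,0].reshape(n,n),q[:,1].reshape(n,n),cv2.INTER_CUBIC)
    out.append(np.clip(o*1.3,0,255).astype(np.uint8))
save(t+'w.png',np.hstack(out))
E
python3 wheel.py g1
```

```text
(no output)
```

View pics/g1w.png

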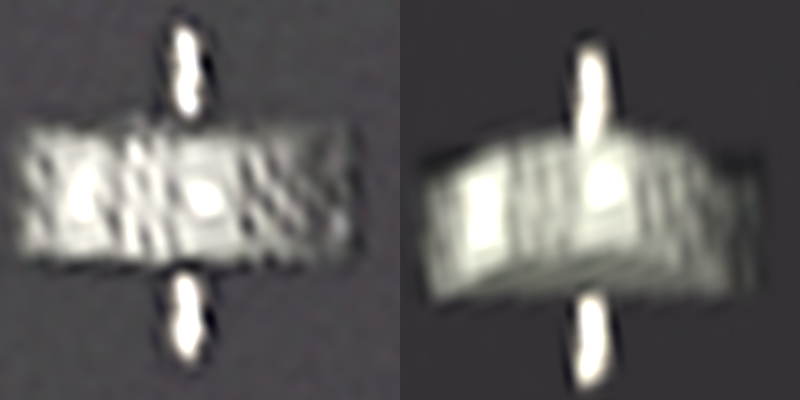

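jog_arm --targets '[[0.0,[0.023,0.0351,0],0],[0.0,[0.023,0.0351,0],0],[0.0,[0.023,0.0351,0],0],[0.0,[0.023,0.0351,0],0],[0.0,[0.023,0.0351,-0.03],0],[0.0,[0.023,0.0351,-0.03],0],[0.0,[0,0,-0.03],0],[0.0,[0,0,0],0],[0.0,[0,0,0],0]]'

```text
clock: 29.85
position: [0.5317, 0.1788, 0.175]
ee_rot: [0.704, -0.704, 0.069, -0.07]
contact_force: [-0.3, 0.6, 0.5]
width: 0.0
```

```bash
python3 look.py g2
```

```text
t 29.85 pos [0.5317 0.1788 0.175 ] s [-0.069  -0.0026  0.175 ] jaw 78.7 w 0.0 F [-0.3  0.6  0.5] q6 -1.17
top panel x [-0.1327 -0.1267 -0.1203] 712
scene panel x [-0.1317 -0.1261 -0.1203] 649
```

View pics/g2.png

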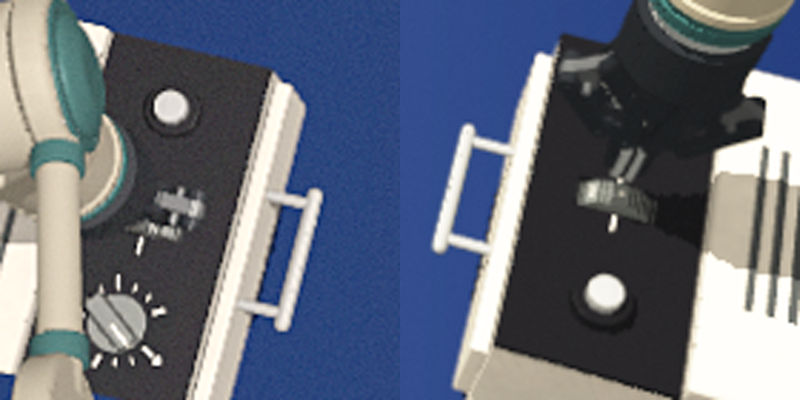

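jog_arm --targets '[[0.0,[-0.003,-0.0015,-0.015],0],[0.0,[0,0,-0.014],0],[0.0,[0,0,0],0]]'

```text
clock: 30.32
position: [0.5268, 0.177, 0.1433]
ee_rot: [-0.703, 0.704, -0.071, 0.068]
contact_force: [-0.6, -0.9, -0.4]
width: 0.0001
```

jog_arm --targets '[[0.0,[0,0,-0.002],0],[0.0,[0,0,0],0]]'

```text
clock: 30.58
position: [0.5284, 0.1775, 0.1431]
ee_rot: [0.704, -0.704, 0.069, -0.07]
contact_force: [-0.2, 0.2, 1.0]
width: 0.0
```

jog_arm --targets '[[0.0,[0,0,-0.001],0],[0.0,[0,0,0],0]]'

```text
clock: 30.82
position: [0.5283, 0.1775, 0.1421]
ee_rot: [0.704, -0.704, 0.069, -0.07]
contact_force: [-0.3, -0.2, 0.4]
width: 0.0004
```

jog_arm --targets '[[0.0,[0,0,-0.001],0],[0.0,[0,0,0],0]]'

```text
clock: 31.08
position: [0.5281, 0.1774, 0.141]
ee_rot: [0.704, -0.704, 0.069, -0.069]
contact_force: [-1.2, 0.1, -0.0]
width: 0.0002
```

jog_arm --targets '[[0.0,[0,0,-0.001],0],[0.0,[0,0,0],0]]'

```text
clock: 31.32
position: [0.5283, 0.1775, 0.1406]
ee_rot: [0.704, -0.704, 0.069, -0.07]
contact_force: [-0.4, -0.2, 3.9]
width: 0.0004
```

jog_arm --targets '[[0.0,[0,0,-0.001],0],[0.0,[0,0,0],0]]'

```text
clock: 31.58
position: [0.5283, 0.1775, 0.1404]
ee_rot: [0.704, -0.704, 0.069, -0.07]
contact_force: [-2.0, -0.1, 9.5]
width: 0.0002
```

jog_arm --targets '[[0.0,[0.0007,0.0034,0],0],[0.0,[0.0007,0.0034,0],0],[0.0,[0.0007,0.0034,0],0],[0.0,[0.0007,0.0034,0],0],[0.0,[0.0007,0.0034,0],0],[0.0,[0,0,0],0]]'

```text
clock: 32.33
position: [0.532, 0.1954, 0.1407]
ee_rot: [0.704, -0.703, 0.069, -0.07]
contact_force: [-2.1, 1.3, 9.4]
width: 0.0002
```

Run:
```python
from h import *
st()
```

```text
t 32.33 pos [0.532  0.1954 0.1407] s [-0.0527  0.0004  0.1407] jaw 78.7 w 0.0002 F [-2.1  1.3  9.4] q6 -1.15
```

jog_arm --targets '[[0.0,[0,0,0.03],0],[0.0,[0,0,0.05],0],[0.0,[-0.045,-0.04,0.05],0],[0.0,[-0.045,-0.04,0],0],[0.0,[-0.045,-0.05,0],0],[0.0,[0,-0.05,0],0],[0.0,[0,0,0],0]]'

```text
clock: 33.2
position: [0.4086, 0.0235, 0.2591]
ee_rot: [-0.703, 0.704, -0.071, 0.072]
contact_force: [0.4, -0.1, 0.6]
width: -0.0002
```

```bash
python3 wheel.py g3; python3 -c "
from h import *
st()"
```

```text
t 34.0 pos [0.4089 0.0261 0.2589] s [-0.2432  0.0869  0.2589] jaw 78.7 w 0.0002 F [0.4 0.2 0. ] q6 -1.48
```

View pics/g3w.png

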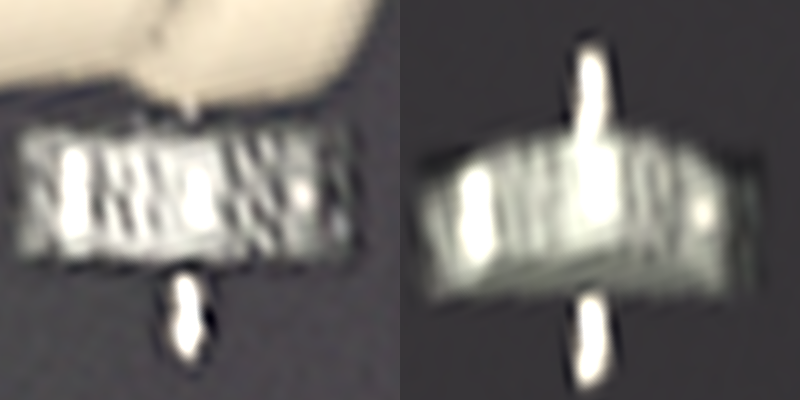

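Run:
```python
from h import *
def rect(c,P):
    q=proj(c,P); p=at_z(c,q,.121); s=w2s(p)[0]; return 200+(s[0]+.06)/.064*400, 200-s[1]/.064*400
for c in('top','scene'):
    print(c,'idx',np.round(rect(c,s2w(-.06,.018,.1152)),1),np.round(rect(c,s2w(-.06,-.018,.1152)),1))
    for a in(-.8,-.7,-.6,-.1,0,.1,.6,.7,.8): print(a,np.round(rect(c,s2w(-.06+.028*np.sin(a),0,.096+.028*np.cos(a)))[0],1),end=' ')
    print()
```

```text
top idx [190.1  85.1] [190.1 308.9]
-0.8 65.7 -0.7 81.5 -0.6 98.1 -0.1 187.4 0 205.2 0.1 222.4 0.6 295.4 0.7 306.3 0.8 315.6 
scene idx [193.7 111.3] [193.7 334.6]
-0.8 69.3 -0.7 83.9 -0.6 99.4 -0.1 185.6 0 203.3 0.1 220.7 0.6 296.5 0.7 308.3 0.8 318.7
```

jog_arm --targets '[[0.0,[0.03,0.038,0],0],[0.0,[0.03,0.038,0],0],[0.0,[0.03,0.038,0],0],[0.0,[0.03,0.0377,-0.03],0],[0.0,[0,0,-0.04],0],[0.0,[0,0,-0.025],0],[0.0,[0,0,0],0],[0.0,[0,0,0],0]]'

```text
clock: 35.0
position: [0.5298, 0.1778, 0.165]
ee_rot: [0.704, -0.703, 0.069, -0.07]
contact_force: [-0.0, -1.0, 0.0]
width: 0.0003
```

```bash
python3 -c "
from h import *
st()"
```

```text
t 35.0 pos [0.5298 0.1778 0.165 ] s [-0.0704 -0.0009  0.165 ] jaw 78.7 w 0.0003 F [-0. -1.  0.] q6 -1.17
```

jog_arm --targets '[[0.0,[-0.001,-0.0005,-0.012],0],[0.0,[0,0,-0.009],0],[0.0,[0,0,-0.003],0],[0.0,[0,0,-0.0015],0],[0.0,[0,0,0],0],[0.0,[0,0,0],0]]'

```text
clock: 35.75
position: [0.5275, 0.177, 0.1403]
ee_rot: [-0.704, 0.704, -0.069, 0.07]
contact_force: [-3.3, -2.1, 10.7]
width: 0.0004
```

```bash
python3 -c "
from h import *
st()"
```

```text
t 35.75 pos [0.5275 0.177  0.1403] s [-0.0716  0.0011  0.1403] jaw 78.7 w 0.0004 F [-3.3 -2.1 10.7] q6 -1.18
```

jog_arm --targets '[[0.0,[0.0008,0.0038,0],0],[0.0,[0.0008,0.0038,0],0],[0.0,[0.0008,0.0038,0],0],[0.0,[0.0008,0.0038,0],0],[0.0,[0.0008,0.0038,0],0],[0.0,[0,0,0],0],[0.0,[0,0,0],0]]'

```text
clock: 36.62
position: [0.5318, 0.1975, 0.1403]
ee_rot: [0.705, -0.703, 0.069, -0.07]
contact_force: [-3.0, 3.1, 10.3]
width: 0.0
```

```bash
python3 -c "
from h import *
st()"
```

```text
t 36.62 pos [0.5318 0.1975 0.1403] s [-0.0507  0.001   0.1403] jaw 78.7 w 0.0 F [-3.   3.1 10.3] q6 -1.14
```

jog_arm --targets '[[0.0,[0,0,0.03],0],[0.0,[0,0,0.05],0],[0.0,[-0.045,-0.04,0.05],0],[0.0,[-0.045,-0.04,0],0],[0.0,[-0.045,-0.05,0],0],[0.0,[0,-0.06,0],0],[0.0,[0,0,0],0]]'

```text
clock: 37.5
position: [0.4089, 0.0144, 0.2588]
ee_rot: [-0.703, 0.704, -0.071, 0.072]
contact_force: [0.2, -0.2, -0.0]
width: -0.0001
```

```bash
python3 wheel.py g4; python3 -c "
from h import *
st()"
```

```text
t 38.3 pos [0.4092 0.0179 0.2584] s [-0.2512  0.085   0.2584] jaw 78.7 w 0.0002 F [ 0.7  0.2 -1.4] q6 -1.5
```

View pics/g4w.png

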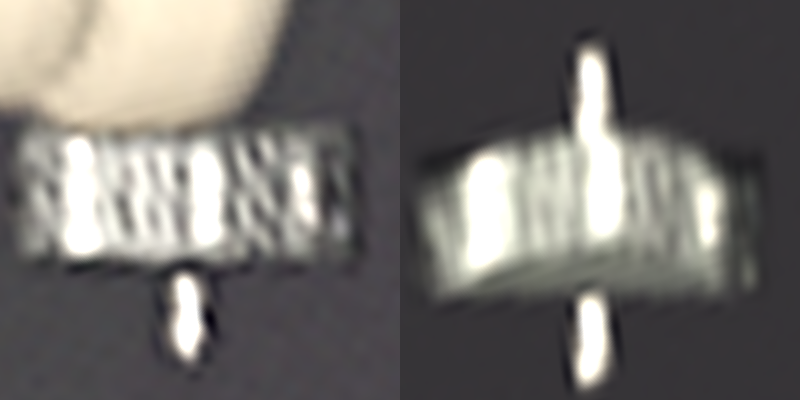

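```bash
cat > tim.py <<'E'
from h import *
import sys
t=sys.argv[1]; out=[]
for c in('top','scene'):
    A=np.mean([get_image(c)[0].astype(float) for _ in range(6)],0).astype(np.float32)
    n=400; L=.04
    g=np.linspace(-L,L,n); X,Y=np.meshgrid(g,g)
    P=np.array([s2w(-.06+a,.078-b,.142) for a,b in zip(X.ravel(),Y.ravel())])
    q=proj(c,P).astype(np.float32)
    o=cv2.remap(A,q[:,0].reshape(n,n),q[:,1].reshape(n,n),cv2.INTER_CUBIC)
    out.append(np.clip(o*1.3,0,255).astype(np.uint8))
save(t+'k.png',np.hstack(out))
E
python3 tim.py g4
```

```text
(no output)
```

View pics/g4k.png

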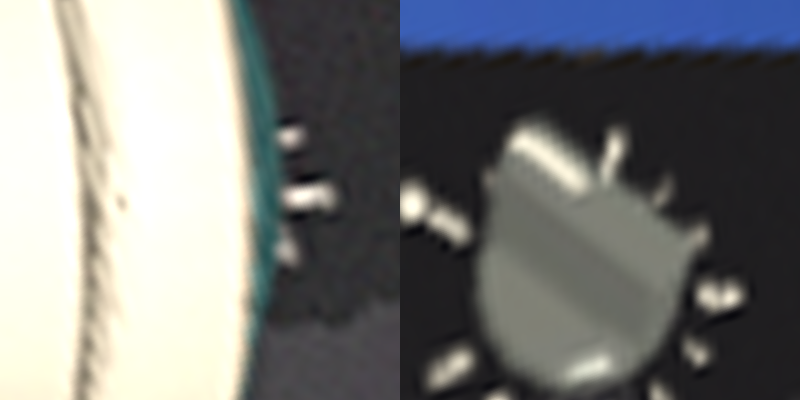

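jog_arm --targets '[[0.04,[0.0077,0.0308,0],0.159],[0.04,[0.0077,0.0308,0],0.159],[0.04,[0.0077,0.0308,0],0.159],[0.04,[0.0077,0.0308,0],0.159],[0.04,[0.0077,0.0308,0],0.159],[0.04,[0.0077,0.0308,0],0.159],[0.04,[0,0,-0.03],0],[0.04,[0,0,-0.03],0],[0.04,[0,0,-0.02],0],[0.04,[0,0,0],0]]'

```text
clock: 40.15
position: [0.4542, 0.2024, 0.1769]
ee_rot: [0.657, -0.657, -0.26, 0.263]
contact_force: [0.8, -0.0, 0.4]
width: 0.0401
```

```bash
python3 look.py g5
```

```text
t 40.15 pos [0.4542 0.2024 0.1769] s [-0.0615  0.078   0.1769] jaw 133.4 w 0.0401 F [ 0.8 -0.   0.4] q6 -2.05
top panel x [-0.1325 -0.1268 -0.1204] 710
scene panel x [-0.1317 -0.1262 -0.1203] 650
```

View pics/g5.png

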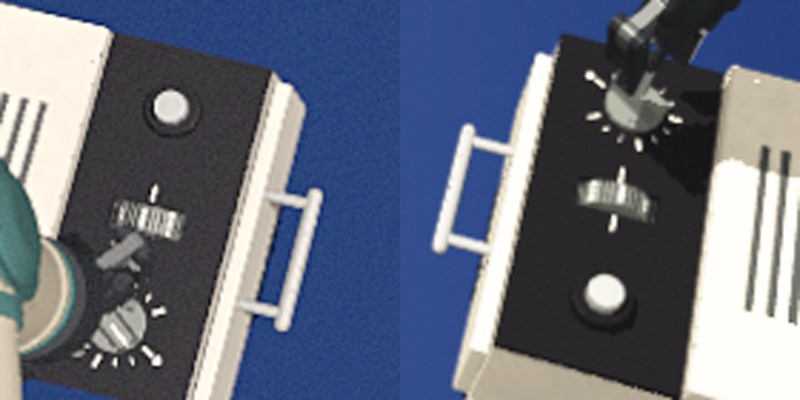

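jog_arm --targets '[[0.04,[0.0008,0,-0.012],0],[0.04,[0,0,-0.012],0],[0.04,[0,0,-0.008],0],[0.04,[0,0,0],0]]'

```text
clock: 40.75
position: [0.4556, 0.2024, 0.1455]
ee_rot: [0.657, -0.657, -0.261, 0.262]
contact_force: [0.4, -0.5, -1.2]
width: 0.0397
```

jog_arm --targets '[[0.0,[0,0,0],0],[0.0,[0,0,0],0],[0.0,[0,0,0],0]]' --force 30

```text
clock: 41.12
position: [0.4555, 0.2033, 0.1468]
ee_rot: [0.658, -0.656, -0.261, 0.261]
contact_force: [-2.7, 2.5, 2.9]
width: 0.0118
```

```bash
python3 -c "
from h import *
st()"
```

```text
t 41.12 pos [0.4555 0.2033 0.1468] s [-0.0603  0.0769  0.1468] jaw 133.4 w 0.0118 F [-2.7  2.5  2.9] q6 -2.05
```

jog_arm --targets '[[0.0,[0,0,0],-0.17],[0.0,[0,0,0],-0.17],[0.0,[0,0,0],-0.17],[0.0,[0,0,0],-0.17],[0.0,[0,0,0],-0.17],[0.0,[0,0,0],-0.17],[0.0,[0,0,0],-0.17],[0.0,[0,0,0],0]]'

```text
clock: 42.12
position: [0.4557, 0.2024, 0.1468]
ee_rot: [-0.691, 0.691, -0.151, 0.151]
contact_force: [-4.0, -0.0, 4.7]
width: 0.0119
```

jog_arm --targets '[[0.0,[0,0,0],-0.17],[0.0,[0,0,0],-0.17],[0.0,[0,0,0],-0.17],[0.0,[0,0,0],-0.17],[0.0,[0,0,0],-0.17],[0.0,[0,0,0],-0.17],[0.0,[0,0,0],-0.17],[0.0,[0,0,0],-0.15],[0.0,[0,0,0],0],[0.0,[0,0,0],0]]'

```text
clock: 43.38
position: [0.4547, 0.2019, 0.1467]
ee_rot: [0.447, -0.449, 0.547, -0.547]
contact_force: [-5.2, -2.0, 7.4]
width: 0.0119
```

```bash
python3 -c "
from h import *
st()"
```

```text
t 43.38 pos [0.4547 0.2019 0.1467] s [-0.0619  0.0775  0.1467] jaw -11.4 w 0.0119 F [-5.2 -2.   7.4] q6 0.48
```

Jaw at −11.4° (wanted −11.6°). Release, rise and look.

jog_arm --targets '[[0.0,[0,0,0],-0.003],[0.035,[0,0,0],0],[0.04,[0,0,0],0],[0.04,[0,0,0.04],0],[0.04,[0,0,0.05],0],[0.0,[0.01,-0.05,0.03],0],[0.0,[0.01,-0.06,0],0],[0.0,[0.01,-0.06,0],0],[0.0,[0,-0.06,0],0],[0.0,[0,0,0],0]]'

```text
clock: 44.62
position: [0.4868, -0.0316, 0.2662]
ee_rot: [-0.444, 0.445, -0.549, 0.551]
contact_force: [-0.5, 0.8, 0.2]
width: 0.0002
```

```bash
python3 look.py g6; python3 wheel.py g6; python3 tim.py g6
```

```text
t 44.62 pos [ 0.4868 -0.0316  0.2662] s [-0.2841 -0.001   0.2662] jaw -12.1 w 0.0002 F [-0.5  0.8  0.2] q6 0.0
top panel x [-0.1705 -0.1331 -0.132 ] 7
scene panel x [-0.1317 -0.1261 -0.1203] 645
```

View pics/g6k.png

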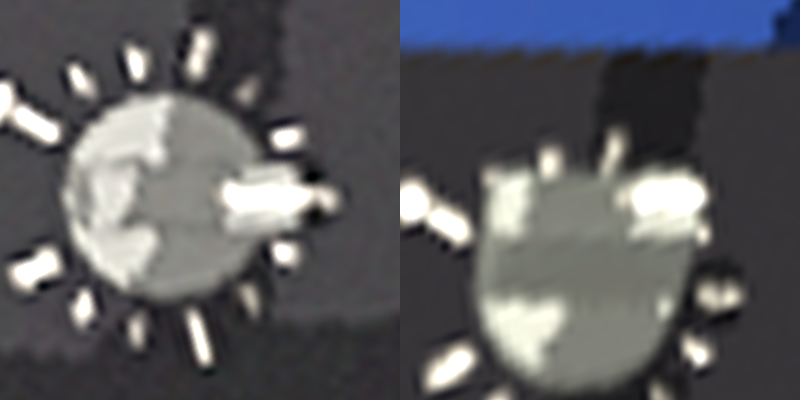

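View pics/g6w.png

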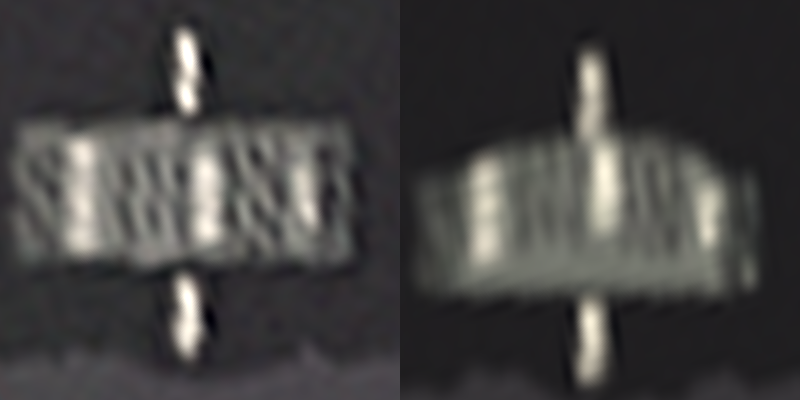

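View pics/g6.png

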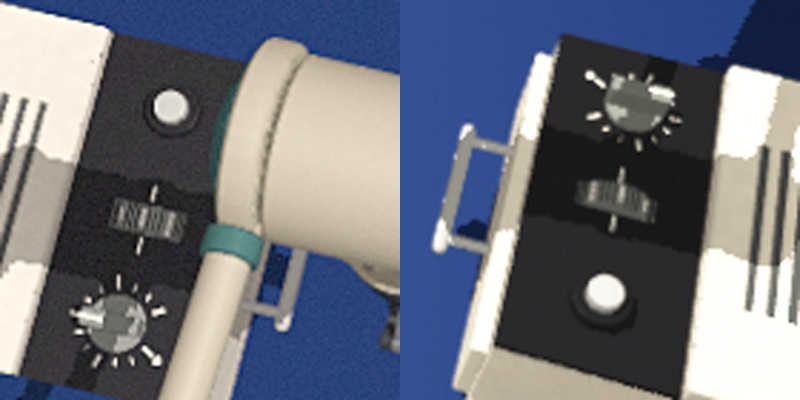

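jog_arm --targets '[[0.0,[0.0208,0.0339,0],0],[0.0,[0.0208,0.0339,0],0],[0.0,[0.0208,0.0339,0],0],[0.0,[0.0208,0.0339,0],0],[0.0,[0.0208,0.0339,0],0],[0.0,[0.0205,0.0338,-0.03],0],[0.0,[0,0,-0.04],0],[0.0,[0,0,-0.02],0],[0.0,[0,0,0],0],[0.0,[0,0,0],0]]'

```text
clock: 47.38
position: [0.6114, 0.176, 0.1774]
ee_rot: [-0.447, 0.446, -0.548, 0.549]
contact_force: [-0.0, 0.6, 0.6]
width: 0.0001
```

```bash
python3 look.py g7
```

```text
t 47.38 pos [0.6114 0.176  0.1774] s [-0.0557 -0.0813  0.1774] jaw -11.8 w 0.0001 F [-0.   0.6  0.6] q6 0.38
top panel x [-0.1326 -0.1267 -0.1205] 698
scene panel x [-0.1317 -0.1261 -0.1202] 652
```

View pics/g7.png

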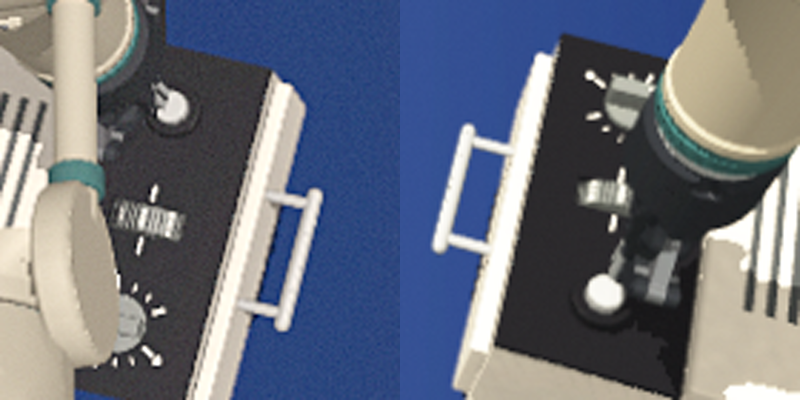

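jog_arm --targets '[[0.0,[0,-0.0045,-0.012],0],[0.0,[0,0,-0.012],0],[0.0,[0,0,0],0],[0.0,[0,0,-0.003],0],[0.0,[0,0,-0.003],0],[0.0,[0,0,0],0]]'

```text
clock: 48.22
position: [0.6104, 0.171, 0.148]
ee_rot: [-0.446, 0.446, -0.548, 0.549]
contact_force: [-3.4, -2.8, 9.5]
width: 0.0
```

jog_arm --targets '[[0.0,[0,0,-0.002],0],[0.0,[0,0,0],0]]'

```text
clock: 48.48
position: [0.6104, 0.1711, 0.1478]
ee_rot: [-0.447, 0.446, -0.548, 0.549]
contact_force: [-6.3, -3.0, 17.4]
width: -0.0002
```

jog_arm --targets '[[0.0,[0,0,-0.002],0],[0.0,[0,0,0],0]]'

```text
clock: 48.72
position: [0.6105, 0.1711, 0.1476]
ee_rot: [-0.447, 0.446, -0.548, 0.549]
contact_force: [-7.4, -2.8, 24.4]
width: -0.0001
```

```bash
python3 look.py g8; python3 -c "
from h import *
im,_=get_image('scene'); save('g8z.png',cv2.resize(im[250:330,430:520],(720,640)[:2],interpolation=cv2.INTER_CUBIC)[:600])"
```

```text
t 48.73 pos [0.6105 0.1711 0.1476] s [-0.0607 -0.0813  0.1476] jaw -11.7 w -0.0001 F [-7.4 -2.8 24.4] q6 0.37
top panel x [-0.1326 -0.1268 -0.1205] 700
scene panel x [-0.1317 -0.1261 -0.1203] 649
```

View pics/g8z.png

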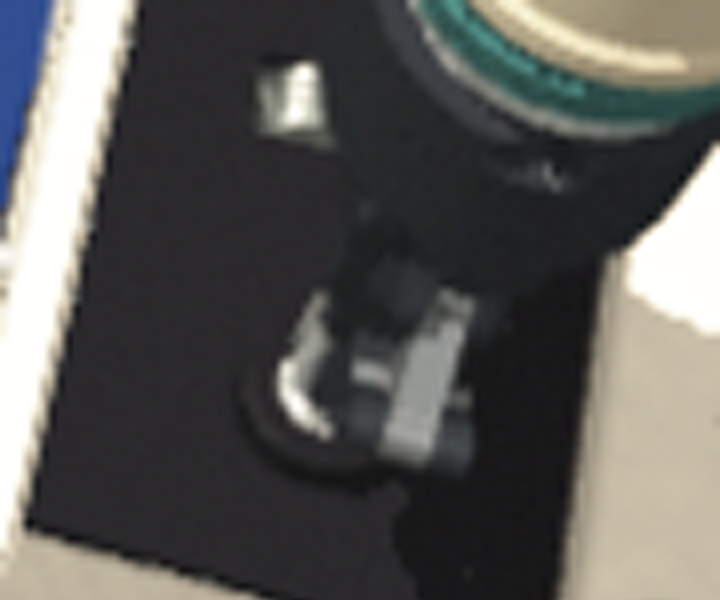

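View pics/g8t.png

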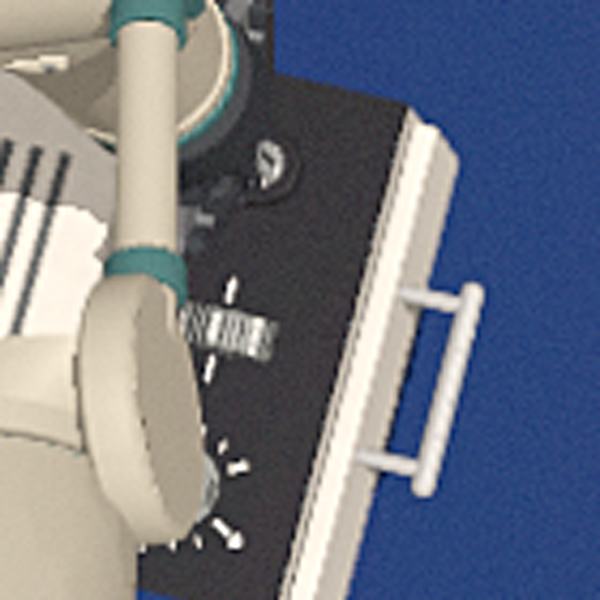

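```bash
cat > btn.py <<'E'
from h import *
for c in('top','scene'):
    D=np.array([get_image(c)[1] for _ in range(5)]); im=get_image(c)[0]
    D=np.median(D,0); v,u=np.where(D>0); q=w2s(at_d(c,np.c_[u,v],D)); br=im[v,u].min(1)
    r=np.hypot(q[:,0]+.06,q[:,1]+.082)
    m=(r<.013)&(br>90)&(q[:,2]<.16)
    print(c,'bright',m.sum(),np.percentile(q[m][:,2],[10,50,90]).round(4) if m.sum() else '', 'xy',q[m].mean(0).round(4))
    d0=np.load(c+'0.npy'); q0=w2s(at_d(c,np.c_[u,v],d0))
    print('  before same px',np.percentile(q0[m][:,2],[10,50,90]).round(4))
    m=(np.hypot(q0[:,0]+.06,q0[:,1]+.082)<.019)&(np.hypot(q0[:,0]+.06,q0[:,1]+.082)>.014); print('  collar z',np.percentile(q0[m][:,2],[10,50,90]).round(4))
    m=(np.hypot(q0[:,0]+.06,q0[:,1]+.04)<.012); print('  fascia z',np.percentile(q0[m][:,2],[10,50,90]).round(4))
E
python3 btn.py
```

```text
top bright 36 [0.1268 0.1351 0.1553] xy [-0.0698 -0.0801  0.1381]
  before same px [0.1251 0.1343 0.1382]
  collar z [0.1244 0.127  0.1297]
  fascia z [0.1127 0.1151 0.1177]
scene bright 49 [0.1285 0.1328 0.1532] xy [-0.0686 -0.0873  0.1379]
  before same px [0.1277 0.1352 0.1385]
  collar z [0.1208 0.1271 0.1293]
  fascia z [0.1132 0.1147 0.1162]
```

jog_arm --targets '[[0.0,[0,0,0.004],0],[0.0,[0,0,0],0]]'

```text
clock: 49.72
position: [0.6108, 0.1713, 0.1479]
ee_rot: [-0.447, 0.446, -0.548, 0.549]
contact_force: [-3.6, -2.2, 12.1]
width: -0.0001
```

jog_arm --targets '[[0.0,[0,0,0.0025],0],[0.0,[0,0,0],0]]'

```text
clock: 49.98
position: [0.6108, 0.1713, 0.1488]
ee_rot: [-0.446, 0.446, -0.548, 0.549]
contact_force: [-1.3, -1.1, 2.5]
width: 0.0004
```

jog_arm --targets '[[0.0,[0,0,0.001],0],[0.0,[0,0,0],0]]'

```text
clock: 50.22
position: [0.6108, 0.1714, 0.1496]
ee_rot: [-0.446, 0.446, -0.548, 0.549]
contact_force: [-1.1, -1.1, 2.4]
width: 0.0002
```

jog_arm --targets '[[0.0,[0,0,0.001],0],[0.0,[0,0,0],0]]'

```text
clock: 50.48
position: [0.6108, 0.1714, 0.1508]
ee_rot: [-0.446, 0.446, -0.548, 0.549]
contact_force: [-0.7, -2.0, 2.4]
width: -0.0001
```

jog_arm --targets '[[0.0,[0,0,0.001],0],[0.0,[0,0,0],0]]'

```text
clock: 50.72
position: [0.6108, 0.1716, 0.1519]
ee_rot: [-0.446, 0.446, -0.549, 0.549]
contact_force: [-0.1, -1.0, 2.2]
width: -0.0001
```

jog_arm --targets '[[0.0,[0,0,0.001],0],[0.0,[0,0,0],0]]'

```text
clock: 50.98
position: [0.6108, 0.1716, 0.1529]
ee_rot: [0.446, -0.446, 0.549, -0.549]
contact_force: [0.5, -0.9, 1.4]
width: -0.0001
```

jog_arm --targets '[[0.0,[0,0,0.002],0],[0.0,[0,0,0],0]]'

```text
clock: 51.22
position: [0.6105, 0.1718, 0.1547]
ee_rot: [0.446, -0.446, 0.549, -0.548]
contact_force: [1.1, -0.1, -0.2]
width: -0.0
```

```bash
cat > btn2.py <<'E'
from h import *
F=[];D={'top':[],'scene':[]}
for k in range(10):
    for c in D:
        im,d=get_image(c); D[c].append(d); s=manip.get_state(); F.append(s['contact_force']); 
        if k==9:
            I=im
            dd=np.array(D[c]).mean(0); v,u=np.where(dd>0); q=w2s(at_d(c,np.c_[u,v],dd)); br=I[v,u].min(1)
            r=np.hypot(q[:,0]+.06,q[:,1]+.082)
            m=(r<.010)&(q[:,0]<-.062)&(br>110)&(q[:,2]<.145)
            print(c,'front half button z',m.sum(),np.percentile(q[m][:,2],[10,50,90]).round(4) if m.sum() else '')
st(); print('Fmean',np.mean(F,0).round(2))
E
python3 btn2.py
```

```text
top front half button z 2 [0.1374 0.1376 0.1377]
scene front half button z 6 [0.1363 0.1373 0.1386]
t 52.23 pos [0.6107 0.1714 0.1549] s [-0.0603 -0.0815  0.1549] jaw -11.7 w 0.0001 F [-0.7 -0.1 -0.7] q6 0.37
Fmean [0.24 0.16 0.09]
```

jog_arm --targets '[[0.0,[0.001,0.005,0],0],[0.0,[0,0,-0.004],0],[0.0,[0,0,0],0]]'

```text
clock: 52.6
position: [0.6121, 0.1771, 0.151]
ee_rot: [0.447, -0.446, 0.549, -0.548]
contact_force: [0.3, 2.3, 2.8]
width: -0.0001
```

```bash
python3 btn2.py
```

```text
top front half button z 26 [0.1329 0.1345 0.1397]
scene front half button z 30 [0.1341 0.1349 0.1412]
t 53.6 pos [0.6118 0.1764 0.1509] s [-0.0552 -0.0816  0.1509] jaw -11.7 w 0.0001 F [1.6 0.6 1.8] q6 0.38
Fmean [0.9  1.48 2.41]
```

jog_arm --targets '[[0.0,[0,0,-0.002],0],[0.0,[0,0,0],0]]'

```text
clock: 53.85
position: [0.6118, 0.1764, 0.1489]
ee_rot: [-0.446, 0.446, -0.548, 0.549]
contact_force: [1.2, 0.3, 3.2]
width: -0.0001
```

```bash
python3 btn2.py
```

```text
top front half button z 26 [0.1316 0.1326 0.1417]
scene front half button z 25 [0.1323 0.1328 0.1422]
t 54.85 pos [0.6118 0.1764 0.1489] s [-0.0552 -0.0816  0.1489] jaw -11.7 w 0.0004 F [1.8 1.6 3.6] q6 0.38
Fmean [1.68 1.16 3.2 ]
```

jog_arm --targets '[[0.0,[0,0,-0.003],0],[0.0,[0,0,0],0]]'

```text
clock: 55.1
position: [0.6119, 0.1764, 0.1479]
ee_rot: [-0.447, 0.446, -0.548, 0.549]
contact_force: [-0.4, 0.3, 11.6]
width: -0.0003
```

```bash
python3 btn2.py
```

```text
top front half button z 27 [0.1305 0.1313 0.1413]
scene front half button z 29 [0.1311 0.1318 0.1414]
t 56.1 pos [0.6118 0.1764 0.1479] s [-0.0552 -0.0816  0.1479] jaw -11.7 w 0.0002 F [-0.9  0.1 12.2] q6 0.38
Fmean [-0.35  0.28 12.28]
```

jog_arm --targets '[[0.0,[0,0,-0.003],0],[0.0,[0,0,0],0]]'

```text
clock: 56.35
position: [0.6119, 0.1765, 0.1476]
ee_rot: [-0.447, 0.445, -0.548, 0.549]
contact_force: [-4.2, 0.0, 24.6]
width: 0.0002
```

```bash
python3 btn2.py; python3 look.py g9
```

```text
top front half button z 27 [0.1305 0.1311 0.1403]
scene front half button z 27 [0.131  0.1319 0.1407]
t 57.35 pos [0.6119 0.1764 0.1476] s [-0.0552 -0.0817  0.1476] jaw -11.7 w 0.0002 F [-3.1  0.7 23.4] q6 0.38
Fmean [-4.11 -0.08 23.86]
t 57.35 pos [0.6119 0.1764 0.1476] s [-0.0552 -0.0817  0.1476] jaw -11.7 w 0.0002 F [-3.1  0.7 23.4] q6 0.38
top panel x [-0.1325 -0.1266 -0.1204] 708
scene panel x [-0.1317 -0.1262 -0.1202] 651
```

View pics/g9.png

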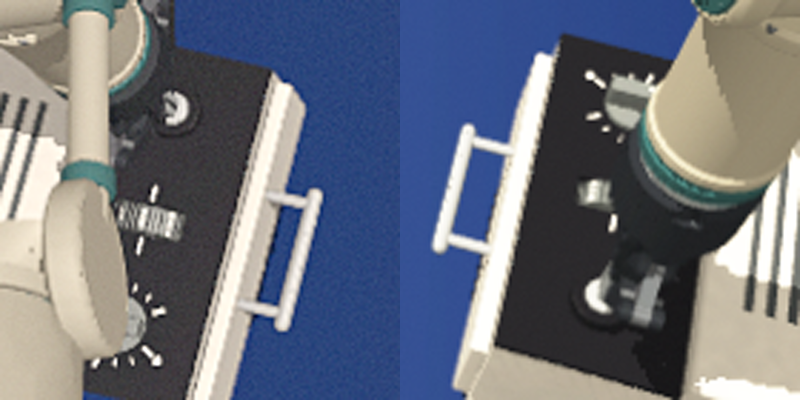

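jog_arm --targets '[[0.0,[0,0,0.02],0],[0.0,[0,0,0.05],0],[0.0,[-0.04,-0.05,0.05],0],[0.0,[-0.05,-0.05,0],0],[0.0,[-0.05,-0.05,0],0],[0.0,[-0.05,-0.05,0],0],[0.0,[-0.04,-0.05,0],0],[0.0,[0,-0.05,0],0],[0.0,[0,-0.05,0],0],[0.0,[0,0,0],0]]'

```text
clock: 58.7
position: [0.4077, -0.146, 0.2502]
ee_rot: [0.444, -0.446, 0.551, -0.549]
contact_force: [-0.4, 1.0, 0.0]
width: 0.0002
```

```bash
python3 look.py h1; python3 wheel.py h1; python3 tim.py h1; python3 -c "
from h import *
im,_=get_image('scene'); save('h1full.png',im)
a=cv2.imread('pics/h1w.png');b=cv2.imread('pics/h1k.png'); cv2.imwrite('pics/h1wk.png',cv2.resize(np.vstack([a,b]),(600,600)))"
```

```text
t 58.7 pos [ 0.4077 -0.146   0.2502] s [-0.412   0.0535  0.2502] jaw -12.0 w 0.0002 F [-0.4  1.   0. ] q6 -0.29
top panel x [-0.1325 -0.1266 -0.1204] 709
scene panel x [-0.1317 -0.1261 -0.1203] 643
```

View pics/h1wk.png

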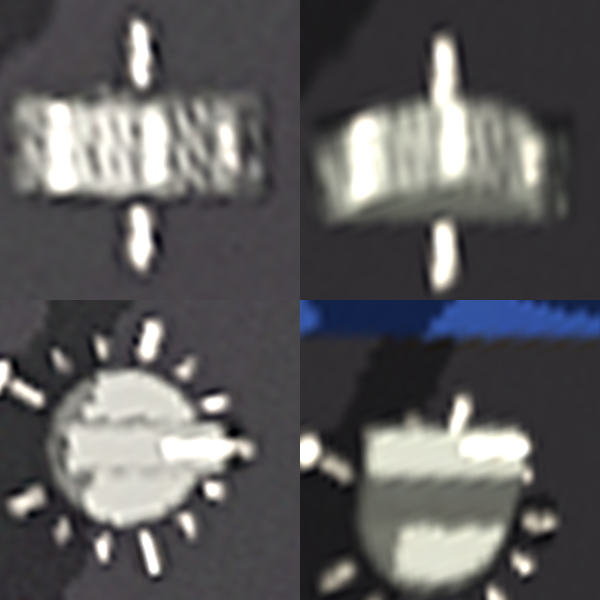

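View pics/h1full.png

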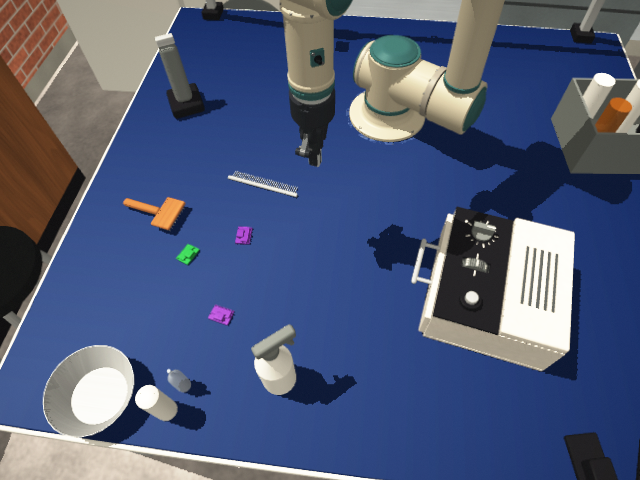

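The final pictures show the tray shut, the three-dot row at the index, the timer pointing straight to the back, and only coloured look-alikes left on the table. The bystanders have not moved. Handing in.

```bash
python3 -c "
from rig import sign_off
print(sign_off())"
```

```text
the job is handed in; nothing more can be done
None
```

I did the whole job as asked and handed it in at about 60 s of the 210 s allowed; `sign_off()` gives no verdict.

- **Blades:** only two steel blades were on the table. One was knocked aside during the run and I found it again before picking it up. Both were lying flat and well apart on the tray floor when I last saw them, just before closing the tray. I left the purple and green look-alikes on the table.
- **Tray:** I pushed it against its stop at about 17 N. Both cameras show the panel flush with the front of the box.
- **Lamp wheel:** the three-dot row is at the index lines, about 0.02–0.03 rad past exact by my measurement.
- **Timer:** the pointer is on the 30-minute tick, straight to the back, with the gripper within about 0.2° of that when it let go.
- **Start button:** I pressed it twice, both times after everything else was done. My first reading of how far down it went was unclear, so I repeated the press and measured it. It travelled about 6 mm (0.137 to 0.131 m) and then stopped hard.
- **Disagreement:** the button top measured about 4 mm higher than the scene description gives. Its travel and the force it took both fit a full press.
- **Bystanders:** the spray bottle, brush and comb look unmoved in the last picture.

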